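Close down the coin viewing table

ROBOT

A 7-joint arm with a two-finger parallel gripper is mounted at the origin on the work surface. World frame = base frame: x ahead of the robot, y to its left, z up, the work surface at z = 0. Lengths are in m, angles in rad, forces in N, time in s.
With the tool pointing down it reaches from about 0.4 to 0.85 m from the base axis. Payload 6.9 kg.
Tool frame: the origin (TCP) lies midway between the tips of the shut fingers; the grasp point (between the pads) lies 19 mm behind it; z points along the fingers, y is the line along which they close (so a half turn about z gives the same grasp; the last joint's range is limited). The gripper opens to 85 mm and grips with 20 to 120 N. Pads are 22 mm wide; open, the fingers measure 114 mm over their backs; the gripper's body (76 mm by 85 mm) begins 54 mm behind the grasp point. The pads swing forward as they close: fully open they stand 13 mm farther back than shut.
Start: joints at [-1.161, 0.507, -0.238, 1.5, 0.126, 1.149, -0.155], TCP at [0.187, 0.596, 0.231] pointing down, gripper open.
Joint ranges: [-3.08, 3.08], [-0.24, 2.05], [-1.43, 1.35], [0, 2.5], [-1.52, 4.66], [0.17, 1.96], [-2.89, 2.89]. Speed limits (rad/s): [2.39, 2.39, 3.14, 3.14, 3.14, 3.14, 3.14].

INTERFACE

Orientations are given as a unit quaternion [w, x, y, z].
In Python, from bench import robot gives the robot as it stands.
- The arm moves only by the shell command python3 -m jog 'ROWS' [FORCE]. ROWS is JSON, a list of rows, each a list of 3 entries, a list of its own where there are three numbers: the shift along the world's x, y, z scaled (see below), then the turn, a rotation vector about the world's x, y, z scaled (see below), then the opening, from -1 (shut) to 1 (fully open). A call has 1 to 5 rows; each row shifts and turns the commanded pose from where the row before left it; what a row does not reach is not made up. The controller multiplies each number of a shift by 0.03 m and each number of a turn by 6 degrees. A row lasts 1/12 s, in which the tool goes at most 41.7 mm and 7.16 degrees, less where a joint would pass 70% of its speed; a pose out of reach is approached as far as the arm can. A call with a number of a shift or a turn outside -1 to 1 is refused whole. A call with a gripper value outside its range is refused whole. The fingers move at their own pace and stop on an object; FORCE is the grip in N (left out, the last holds). Time passes only in rows, so rows that do not move let the fingers close. It gives the time, the measured TCP pose, the force, the opening and the grip force at its end, in the units of the state.
- robot.observe(): the state, without advancing time (a new reading comes with each control period).
- robot.snapshot(name): name is "scene" or "top" or "wrist"; returns a dict with "frame" (384x512x3 uint8, red, green, blue), "K" (3x3 intrinsics, pixels), "world_from_camera" (4x4, takes a point from camera to world coordinates); the wrist camera has in their place "tool_from_camera" (4x4, takes a point from camera to tool coordinates, whose origin is the TCP and whose axes are the flange's). Camera axes: x right, y down, z forward; pixel columns grow to the right and rows downward; lengths in m; the calibration is good to about 2 mm. A picture is of the moment at which its call begins: read the wrist's pose just before it. There is no depth.
- robot.job_done(): hands the job in; it is judged then, once.
The state is a dict: "time": time; "qpos": joint angles; "joint_vel": joint speeds; "effort": joint torques, N m; "eef_pos": TCP position; "eef_rot": TCP orientation; "wrist_force": force on the tool from outside, world axes, zero at the start; "ft_torque": the same for the moment, N m; "grip_width": finger opening in m; "gripper_force": force on a finger pad.
Only numpy, scipy, OpenCV 4.12 (cv2) and the standard library are available. Lean on these libraries where they do the work, as an engineer would, in place of code of your own. Each camera call takes 0.05 s, during which the arm holds its last target. There are 200 camera calls.

TASK

Close the lit viewing panel for the night: first switch it off at the red rotary isolator, before any cover goes on it, take the copper cup off the panel and stand it on the middle of the cork mat. Then stack all the walnut domed covers that are out on the middle of the panel, upside down as they lie, the largest at the bottom and each one cupped, level, inside the next larger. Leave the penlight where it lies.

Things in the scene. Friction and masses are not known exactly. Their poses are not given: they have to be found in the camera images.
- handle (a joint): Angle of the isolator's red handle, rad: 0 is OFF, 1.571 is ON, hard stops at both. It grows turning clockwise seen from above, so it is switched off by a quarter turn counter-clockwise. Spring snap action: stiffest (about 0.15 N m) a third of the way, and once past half way it snaps by itself to the nearer stop.
- handle_grip (a point): Top centre of the red bar handle, on its turning axis, 97 mm above the slab. The bar is 64 mm long, 16 mm wide and 26 mm deep below this point, above a round boss 46 mm across and 10 mm high. This point's x axis turns with the handle and lies along the bar; the white stripe is on the bar's -x end. The stripe points at the black dot on the yellow plate at OFF and at the green dot at ON.
- isolator: Grey isolator case with a yellow plate on top, fixed to the slab, 90 x 90 mm and 58 mm high, handle on top. Origin: centre of its underside. The black (off) dot is on its -x side, the green (on) dot on its +y side.
- panel: Flat square light panel with a white face and a dark edge, fixed, 170 x 170 x 11 mm. Origin: centre of its underside; sides along its x and y.
- panel_top (a point): Centre of the light panel's upper face, 11 mm above the slab.
- mat: Round cork mat, fixed, 110 mm diameter, 4 mm thick. Origin: centre of its underside.
- cup: Copper cup, open at the top, squat, 58 mm outside diameter at the rim and 54 mm at the foot, 58 mm high, about 200 g; it starts standing on the light panel. Origin: centre of its underside, z up.
- cover_a: Walnut domed cover, largest of five in size (148 mm wide, 280 g), upside down on its brass knob, hollow up; may be absent (None; 4 or 5 are out). Origin: centre of the knob end, underneath; z up. Knob 40 mm wide, 20 high. Upright rim band: outer radius 74 mm, 8 thick, from 46 to 62 (top) above the origin. Inside floor flat, 58 mm wide, 25 above it: the next cover's origin rests there.
- cover_b: Walnut domed cover, second of five in size (130 mm wide, 250 g), upside down on its brass knob, hollow up; may be absent (None; 4 or 5 are out). Origin: centre of the knob end, underneath; z up. Knob 40 mm wide, 20 high. Upright rim band: outer radius 65 mm, 8 thick, from 46 to 62 (top) above the origin. Inside floor flat, 58 mm wide, 25 above it: the next cover's origin rests there.
- cover_c: Walnut domed cover, third of five in size (112 mm wide, 220 g), upside down on its brass knob, hollow up; may be absent (None; 4 or 5 are out). Origin: centre of the knob end, underneath; z up. Knob 40 mm wide, 20 high. Upright rim band: outer radius 56 mm, 8 thick, from 46 to 62 (top) above the origin. Inside floor flat, 58 mm wide, 25 above it: the next cover's origin rests there.
- cover_d: Walnut domed cover, fourth of five in size (96 mm wide, 200 g), upside down on its brass knob, hollow up; may be absent (None; 4 or 5 are out). Origin: centre of the knob end, underneath; z up. Knob 40 mm wide, 20 high. Upright rim band: outer radius 48 mm, 8 thick, from 46 to 62 (top) above the origin. Inside floor flat, 50 mm wide, 25 above it: the next cover's origin rests there.
- cover_e: Walnut domed cover, smallest of five in size (80 mm wide, 180 g), upside down on its brass knob, hollow up; may be absent (None; 4 or 5 are out). Origin: centre of the knob end, underneath; z up. Knob 40 mm wide, 20 high. Upright rim band: outer radius 40 mm, 8 thick, from 46 to 62 (top) above the origin. Inside floor flat, 38 mm wide, 25 above it: the next cover's origin rests there.
- penlight: Chrome penlight with a pocket clip, loose, 140 mm long along its y, 18 mm thick, not part of the job. Origin: on the slab under its middle.
Mind the look-alikes: they are no part of the job. Leave any blue look-alike of the cover_c alone.

How it is judged:
By the outcome, as a careful person would: the job done as asked, in the order asked, and still so for the second after the job is handed in, with the robot touching nothing.
Of cover_a, cover_b, cover_c, cover_d, cover_e only 4 to 5 are there at a start; the rules pass over those that are not, and their reading is None.
At some moment in a run one of cup may be knocked a few centimetres aside while the robot is not near it.
It also fails if it takes over 210 s, if anything falls off the work surface, if the arm or the gripper's body presses on something with over 40 N, if the wrist force passes 120 N, or if a joint passes its speed limit or range.

## Working session

There is one attempt and no reset: what is moved stays moved. The work goes in short steps, Python scripts to look and compute and a shell command to move; the robot and the scene stay as the last step left them, time stands still between calls to the robot, and variables do not carry over. Pictures are saved under pics/ and viewed, at most 14 in all, crops included, and the job is handed in when it is done.

```bash
ls; mkdir -p pics
python3 - <<'E'
from bench import robot
import cv2,numpy as np
s=robot.observe();print(s['time'],s['eef_pos'],s['eef_rot'],s['grip_width'])
for n in("scene","top"):
    d=robot.snapshot(n);cv2.imwrite(f'pics/{n}0.png',d['frame'][...,::-1]);print(n,np.round(d['K'],1).tolist(),np.round(d['world_from_camera'],3).tolist())
E
```

```text
pics
0.0 [0.18692151 0.59588014 0.23044408] [-1.02633510e-04  1.51322018e-01  9.88484141e-01 -8.59676258e-04] 0.08587217919149126
scene [[386.9, 0.0, 255.8], [0.0, 386.9, 196.3], [0.0, 0.0, 1.0]] [[-0.39, 0.782, -0.486, 1.146], [0.921, 0.333, -0.203, 0.305], [0.003, -0.527, -0.85, 1.262], [0.0, 0.0, 0.0, 1.0]]
top [[482.7, 0.0, 257.2], [0.0, 482.7, 184.0], [0.0, 0.0, 1.0]] [[-0.017, -0.991, 0.135, 0.285], [-1.0, 0.019, 0.011, 0.017], [-0.013, -0.135, -0.991, 1.413], [0.0, 0.0, 0.0, 1.0]]
```

View pics/scene0.png

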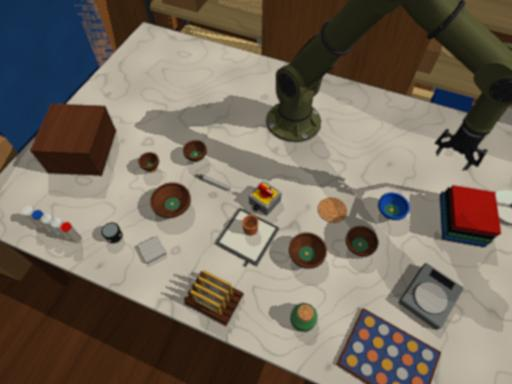

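View pics/top0.png

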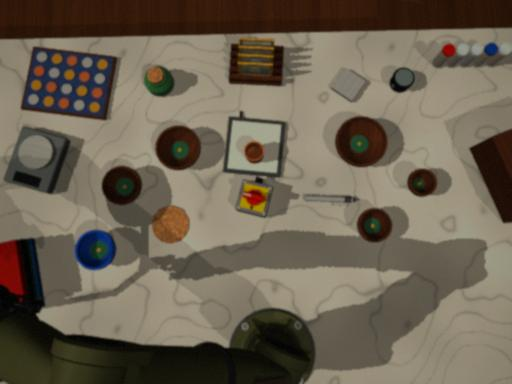

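The top view shows five walnut bowls: (361,141), (178,147), (122,185), (375,225) and (422,181). The blue bowl at (96,250) is the look-alike to leave. The cup is at (254,152) on the panel, the isolator at (254,197), the mat at (171,224) and the penlight at (330,198). The green cup (159,80) and black cup (402,79) aren't part of the job.

In the scene view, the same bowls are at (171,200), (307,250), (361,241), (194,150) and (148,161), and the cup is at (250,225).

```bash
cat > lib.py <<'E'
import cv2,numpy as np
from bench import robot
from scipy.spatial.transform import Rotation as Rt
def snap(n):
    s=robot.observe();d=robot.snapshot(n)
    if n=="wrist":
        T=np.eye(4);q=s['eef_rot'];T[:3,:3]=Rt.from_quat([q[1],q[2],q[3],q[0]]).as_matrix();T[:3,3]=s['eef_pos']
        d['world_from_camera']=T@np.array(d['tool_from_camera'])
    d['K']=np.array(d['K']);d['T']=np.array(d['world_from_camera']);return d
def ray(d,uv):
    r=d['T'][:3,:3]@np.linalg.inv(d['K'])@np.array([uv[0],uv[1],1.]);return d['T'][:3,3],r/np.linalg.norm(r)
def at(d,uv,z):
    o,r=ray(d,uv);return o+r*(z-o[2])/r[2]
def tri(obs):
    A=np.zeros((3,3));b=np.zeros(3)
    for d,uv in obs:
        o,r=ray(d,uv);P=np.eye(3)-np.outer(r,r);A+=P;b+=P@o
    return np.linalg.solve(A,b)
def proj(d,P):
    p=np.linalg.inv(d['T'])@np.r_[P,1];p=d['K']@p[:3];return p[:2]/p[2]
def blobs(d,fn,amin=60):
    hsv=cv2.cvtColor(d['frame'],cv2.COLOR_RGB2HSV).astype(int)
    m=fn(*[hsv[...,i] for i in range(3)]).astype(np.uint8)
    m=cv2.morphologyEx(m,cv2.MORPH_OPEN,np.ones((3,3)))
    cs,_=cv2.findContours(m,cv2.RETR_EXTERNAL,cv2.CHAIN_APPROX_NONE)
    return [cv2.convexHull(c)[:,0,:] for c in cs if cv2.contourArea(c)>amin]
def pr(*a): print(*[np.round(x,4) if not isinstance(x,str) else x for x in a])
E
python3 - <<'E'
from lib import *
dt,ds=snap("top"),snap("scene")
for n in("top","scene"): cv2.imwrite(f"pics/{n}0.png",(dt if n=="top" else ds)['frame'][...,::-1])
br=lambda h,s,v:((h<14)|(h>172))&(s>90)&(v>25)&(v<150)
for n,d in(("top",dt),("scene",ds)):
    for h in blobs(d,br):
        e=cv2.fitEllipse(h); 
        if max(e[1])<70: 
            pr(n,e[0],e[1],'w@62',at(d,e[0],.062))
near=[((361,141),(171,200)),((178,147),(307,250)),((122,185),(361,241)),((375,225),(194,150)),((422,181),(148,161))]
for n,(a,b) in zip('abcde',near):
    pk=lambda d,p:min([cv2.fitEllipse(h) for h in blobs(d,br)],key=lambda e:np.hypot(e[0][0]-p[0],e[0][1]-p[1]))
    ea,eb=pk(dt,a),pk(ds,b); P=tri([(dt,ea[0]),(ds,eb[0])]); pr(n,ea[0],ea[1],eb[0],P,'diam',max(ea[1])/482.7*(1.413-.06))
for n,u,z in(("cupTop",(254,151),.069),("handle",(254,197),.097),("mat",(171,224),.004),("pan",(254,147),.011)): pr(n,at(dt,u,z))
for u in((230,117),(286,121),(279,178),(223,174)):pr(at(dt,u,.011))
c=cv2.resize(dt['frame'][100:240,200:320],None,fx=5,fy=4.2,interpolation=cv2.INTER_CUBIC);cv2.imwrite('pics/crop1.png',c[...,::-1])
E
```

```text
top [ 12.5571 266.94  ] [35.2907 57.9705] w@62 [0.2491 0.7153 0.062 ]
top [374.3187 224.8128] [33.1686 34.6996] w@62 [ 0.3482 -0.2926  0.062 ]
top [422.0023 181.9662] [27.0269 28.9556] w@62 [ 0.4661 -0.4324  0.062 ]
top [123.6613 184.3034] [33.3    37.6178] w@62 [0.4752 0.4102 0.062 ]
top [253.8142 151.3829] [20.5569 21.6161] w@62 [0.563  0.0396 0.062 ]
top [177.6398 147.2302] [43.8044 44.6911] w@62 [0.5794 0.2573 0.062 ]
top [361.1308 141.167 ] [50.0376 51.7435] w@62 [ 0.5867 -0.2669  0.062 ]
top [ 63.5765 102.7943] [10.6138 11.3307] w@62 [0.7177 0.5904 0.062 ]
top [51.0819 86.5411] [10.724  11.0616] w@62 [0.7676 0.6289 0.062 ]
top [84.0972 76.3362] [10.6249 10.7483] w@62 [0.7966 0.533  0.062 ]
top [38.815  70.5825] [10.4717 10.9686] w@62 [0.8171 0.6672 0.062 ]
top [252.6844  71.6645] [29.8213 61.5689] w@62 [0.8    0.0391 0.062 ]
top [71.7564 60.2837] [10.219  11.0994] w@62 [0.8466 0.571  0.062 ]
top [448.55    49.8666] [13.6085 14.588 ] w@62 [ 0.8538 -0.534   0.062 ]
scene [214.3294 302.8205] [41.3796 57.9834] w@62 [0.8695 0.0514 0.062 ]
scene [307.1874 250.0152] [34.3336 37.5155] 
[... 610 characters left out ...]
062 ]
a [361.1308 141.167 ] [50.0376 51.7435] [169.8373 199.8877] [ 0.5895 -0.2694  0.0488] diam 0.145
b [177.6398 147.2302] [43.8044 44.6911] [307.1874 250.0152] [0.5818 0.2593 0.0508] diam 0.1253
c [123.6613 184.3034] [33.3    37.6178] [361.3676 240.5635] [0.4762 0.4166 0.0501] diam 0.1054
d [374.3187 224.8128] [33.1686 34.6996] [194.4771 149.2833] [ 0.3484 -0.2939  0.0547] diam 0.0973
e [422.0023 181.9662] [27.0269 28.9556] [148.3741 160.9022] [ 0.4673 -0.4353  0.0501] diam 0.0812
cupTop [0.5627 0.0389 0.069 ]
handle [0.4284 0.0405 0.097 ]
mat [0.3637 0.2859 0.004 ]
pan [0.5867 0.0397 0.011 ]
[0.6796 0.11   0.011 ]
[ 0.6639 -0.057   0.011 ]
[ 0.4925 -0.0322  0.011 ]
[0.5075 0.1322 0.011 ]
```

View pics/crop1.png

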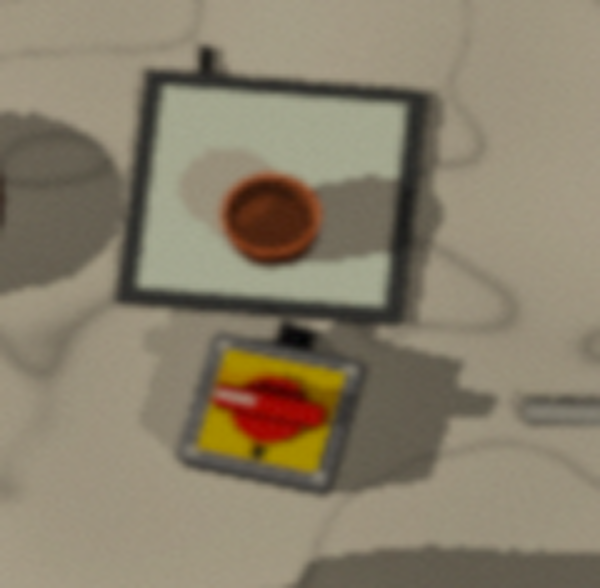

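Crop check: this is the right isolator. The red bar is centred at crop (268,408), with the stripe at its left end (+y, ON) and the black dot below (−x, OFF). The copper cup is on the panel at crop (270,217). I'll move over the isolator first.

```bash
R='[[0.42,-0.97,0.1],[0,0,-0.76],1]'
python3 -m jog '[[[0.42,-0.97,0.2],[0,0,-0.76],1],[[0.42,-0.97,0.2],[0,0,-0.76],1],[[0.42,-0.97,0.2],[0,0,-0.76],1],[[0.42,-0.97,0.2],[0,0,-0.76],1],[[0.42,-0.97,0],[0,0,-0.76],1]]'
python3 -m jog '[[[0.42,-0.97,0],[0,0,-0.76],1],[[0.42,-0.97,0],[0,0,-0.76],1],[[0.42,-0.97,0],[0,0,-0.76],1],[[0.42,-0.97,0],[0,0,-0.76],1],[[0.42,-0.97,0],[0,0,-0.76],1]]'
python3 -m jog '[[[0.42,-0.97,0],[0,0,-0.76],1],[[0.42,-0.97,0],[0,0,-0.76],1],[[0.42,-0.97,0],[0,0,-0.76],1],[[0.42,-0.97,0],[0,0,-0.76],1],[[0.42,-0.97,0],[0,0,-0.76],1]]'
python3 -m jog '[[[0.42,-0.97,0],[0,0,-0.76],1],[[0.42,-0.97,0],[0,0,-0.76],1],[[0.42,-0.97,0],[0,0,-0.76],1],[[0.42,-0.97,0],[0,0,-0.76],1],[[0,0,0],[0,0,0],1]]'
cat >> lib.py <<'E'
def st():
    s=robot.observe();q=s['eef_rot'];M=Rt.from_quat([q[1],q[2],q[3],q[0]]).as_matrix()
    pr('t',s['time'],'tcp',s['eef_pos'],'yawY',np.degrees(np.arctan2(M[1,1],M[0,1])),'zax',M[:,2],'q',s['qpos'],'w',s['grip_width'],'gf',s['gripper_force'],'F',s['wrist_force']);return s
E
python3 - <<'E'
from lib import *
st();d=snap("wrist");cv2.imwrite('pics/w1.png',d['frame'][...,::-1]);pr(d['tool_from_camera'])
pr(proj(d,[.428,.0405,.097]),proj(d,[.563,.039,.069]),proj(d,[.587,.04,.011]))
E
```

```text
time: 0.62
eef_pos: [0.2506, 0.4498, 0.2562]
eef_rot: [0.0, 0.346, 0.938, 0.001]
wrist_force: [0.8, 0.8, -0.2]
grip_width: 0.0852
gripper_force: 0.0
time: 1.03
eef_pos: [0.3133, 0.3038, 0.2553]
eef_rot: [-0.0, 0.524, 0.852, 0.0]
wrist_force: [1.1, -0.2, 0.7]
grip_width: 0.0857
gripper_force: 0.0
time: 1.45
eef_pos: [0.3762, 0.1584, 0.2554]
eef_rot: [-0.0, 0.682, 0.731, 0.0]
wrist_force: [1.1, 1.0, 0.2]
grip_width: 0.0855
gripper_force: 0.0
time: 1.87
eef_pos: [0.4282, 0.0377, 0.2556]
eef_rot: [0.002, 0.792, 0.611, 0.0]
wrist_force: [-0.2, -0.8, 0.0]
grip_width: 0.0852
gripper_force: 0.0
t 1.8667 tcp [0.4282 0.0377 0.2556] yawY -14.729 zax [ 0.002  -0.0025 -1.    ] q [-0.4245  0.186   0.3364  1.9416 -0.0684  1.0235 -0.3151] w 0.0852 gf 0.0 F [-0.1803 -0.7675  0.0344]
[[ 3.000e-04 -9.635e-01 -2.676e-01  6.800e-02]
 [ 1.000e+00  2.000e-04  6.000e-04  6.000e-04]
 [-5.000e-04 -2.676e-01  9.635e-01 -1.424e-01]
 [ 0.000e+00  0.000e+00  0.000e+00  1.000e+00]]
[252.5921 174.4771] [359.8148 143.2157] [360.8257 134.1065]
```

View pics/w1.png

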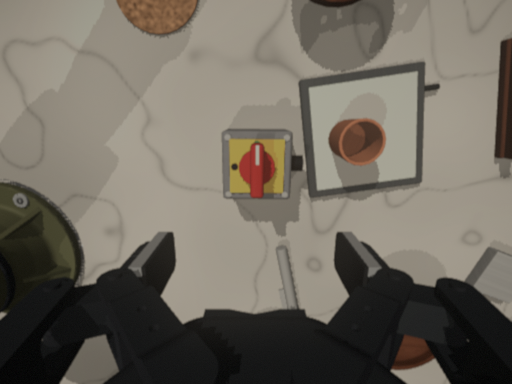

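The wrist view shows the bar from (258,143), the stripe end, to (257,197). The black dot is at (235,167) and the cup rim is near (361,140). Next I'll measure these precisely.

Run:
```python
from lib import *
d,dt=snap("wrist"),snap("top")
red=lambda h,s,v:((h<6)|(h>172))&(s>170)&(v>110)
def big(d,fn,p,r=30): 
    return min(blobs(d,fn,20),key=lambda h:np.hypot(*(h.mean(0)-p)))
hsv=cv2.cvtColor(d['frame'],cv2.COLOR_RGB2HSV)
for v in range(138,204,5): # horizontal extents of red/white bar rows
    row=d['frame'][v,225:295].astype(int); m=np.where((row[:,0]>120)&(row[:,1]<90))[0]+225; print(v,(m.min(),m.max()) if len(m) else None,end=' ')
hw=big(d,red,(257,170));ht=big(dt,red,(254,197))
print();pr(cv2.minAreaRect(hw),cv2.minAreaRect(ht),hw.min(0),hw.max(0))
pr('handle z.097 wrist',at(d,cv2.minAreaRect(hw)[0],.097),'top',at(dt,cv2.minAreaRect(ht)[0],.097),'tri',tri([(d,cv2.minAreaRect(hw)[0]),(dt,cv2.minAreaRect(ht)[0])]))
# panel: bright face
pan=lambda h,s,v:(s<45)&(v>150)
for n,dd,p in(("w",d,(362,130)),("t",dt,(254,147))):
    g=cv2.cvtColor(dd['frame'],cv2.COLOR_RGB2GRAY); m=(g<95).astype(np.uint8)
    cs,_=cv2.findContours(m,cv2.RETR_LIST,cv2.CHAIN_APPROX_NONE)
    for c in cs:
        r=cv2.minAreaRect(c)
        if np.hypot(r[0][0]-p[0],r[0][1]-p[1])<15 and 45<min(r[1])<140:
            b=np.array([at(dd,q,.011) for q in cv2.boxPoints(r)]);pr(n,'pan',r,b.mean(0),np.linalg.norm(b[0]-b[1]),np.linalg.norm(b[1]-b[2]),np.degrees(np.arctan2(*(b[1]-b[0])[1::-1])))
cop=lambda h,s,v:(h<16)&(s>80)&(v>90)
cw=big(d,cop,(358,141));ct=big(dt,cop,(254,152))
pr('cup',cv2.fitEllipse(cw)[0],cv2.fitEllipse(ct)[0],'top@69',at(dt,cv2.fitEllipse(ct)[0],.069))
```

```text
138 None 143 None 148 (np.int64(253), np.int64(265)) 153 (np.int64(251), np.int64(264)) 158 (np.int64(245), np.int64(272)) 163 (np.int64(242), np.int64(274)) 168 (np.int64(241), np.int64(276)) 173 (np.int64(241), np.int64(275)) 178 (np.int64(243), np.int64(274)) 183 (np.int64(247), np.int64(263)) 188 (np.int64(252), np.int64(263)) 193 (np.int64(252), np.int64(263)) 198 (np.int64(253), np.int64(262)) 203 None Traceback (most recent call last):
  File "<stdin>", line 10, in <module>
  File "lib.py", line 27, in pr
    def pr(*a): print(*[np.round(x,4) if not isinstance(x,str) else x for x in a])
                        ~~~~~~~~^^^^^
    return _wrapfunc(a, 'round', decimals=decimals, out=out)
    return _wrapit(obj, method, *args, **kwds)
    conv = _array_converter(obj)
ValueError: setting an array element with a sequence. The requested array has an inhomogeneous shape after 1 dimensions. The detected shape was (3,) + inhomogeneous part.
```

```bash
sed -i '/^def pr/d' lib.py
cat >> lib.py <<'E'
def pr(*a): print(*[x if isinstance(x,str) else np.round(np.hstack([np.ravel(y) for y in x]) if isinstance(x,tuple) else x,4) for x in a])
def big(d,fn,p): return min(blobs(d,fn,20),key=lambda h:np.hypot(*(h.mean(0)-p)))
E
python3 - <<'E'
from lib import *
d,dt=snap("wrist"),snap("top")
red=lambda h,s,v:((h<6)|(h>172))&(s>170)&(v>110)
hw=big(d,red,(257,170));ht=big(dt,red,(254,197))
pr('bar',at(d,(258.3,170),.097),at(d,(259.3,143),.097),at(d,(257.5,197),.097))
pr(hw.min(0),hw.max(0),ht.min(0),ht.max(0),'top',at(dt,cv2.minAreaRect(ht)[0],.09))
for n,dd,p in(("w",d,(362,130)),("t",dt,(254,147))):
    g=cv2.cvtColor(dd['frame'],cv2.COLOR_RGB2GRAY); 
    for th in(80,95,110):
      cs,_=cv2.findContours((g<th).astype(np.uint8),cv2.RETR_LIST,cv2.CHAIN_APPROX_NONE)
      for c in cs:
        r=cv2.minAreaRect(c)
        if np.hypot(r[0][0]-p[0],r[0][1]-p[1])<15 and 45<min(r[1])<140:
            b=np.array([at(dd,q,.011) for q in cv2.boxPoints(r)]);pr(n,'pan',r,b.mean(0),np.linalg.norm(b[0]-b[1]),np.linalg.norm(b[1]-b[2]),np.degrees(np.arctan2(*(b[1]-b[0])[1::-1])))
cop=lambda h,s,v:(h<16)&(s>80)&(v>90)
cw=big(d,cop,(358,141));ct=big(dt,cop,(254,152))
pr('cup',cv2.fitEllipse(cw),cv2.fitEllipse(ct),'top@69',at(dt,cv2.fitEllipse(ct)[0],.069))
mt=big(dt,lambda h,s,v:(h<20)&(h>6)&(s>100)&(v>90),(171,224));pr('mat',cv2.fitEllipse(mt),at(dt,cv2.fitEllipse(mt)[0],.004))
E
```

```text
bar [0.4332 0.0505 0.097 ] [0.4415 0.08   0.097 ] [0.4245 0.0194 0.097 ]
[243 151] [266 201] [443  44] [454  55] top [ 0.8432 -0.5225  0.09  ]
w pan [369.5223 136.1815 107.8912 118.3564  82.9987] [0.5949 0.0389 0.011 ] 0.1579 0.1547 -7.395
w pan [375.1385 134.6077 118.0811 143.2601  82.875 ] [0.6027 0.0384 0.011 ] 0.1898 0.1692 -7.3142
w pan [369.772  136.2062 106.9437 117.6707  82.9716] [0.5953 0.0388 0.011 ] 0.1571 0.1533 -7.3656
w pan [375.0403 134.7072 119.8801 143.4651  83.0888] [0.6025 0.0381 0.011 ] 0.1901 0.1718 -7.5232
w pan [369.5298 136.242  106.028  116.3714  82.9987] [0.5949 0.0389 0.011 ] 0.1554 0.152 -7.3887
w pan [370.1882 137.4621 123.0774 154.7253  82.3423] [0.5951 0.0356 0.011 ] 0.205 0.1772 -6.8075
t pan [254.4284 142.9308  52.6753  45.7058   5.3558] [0.5995 0.0383 0.011 ] 0.1386 0.1574 -5.756
cup [361.1822 145.7518  48.5711  55.366  103.9871] [170.2681 224.0064  36.532   37.5781  45.6755] top@69 [0.3601 0.2755 0.069 ]
mat [170.2786 224.0663  36.2435  37.6249  43.2593] [0.3635 0.288  0.004 ]
```

Run:
```python
from lib import *
d,dt,ds=snap("wrist"),snap("top"),snap("scene")
ye=lambda h,s,v:(h>18)&(h<34)&(s>150)&(v>90)
o=[]
for n,dd,p in(("w",d,(257,168)),("t",dt,(254,197)),("s",ds,(264,194))):
    f=dd['frame'].astype(int);m=((f[...,0]>90)&(f[...,2]<70)).astype(np.uint8)  # yellow+red
    cs,_=cv2.findContours(m,cv2.RETR_EXTERNAL,cv2.CHAIN_APPROX_NONE)
    c=min([c for c in cs if cv2.contourArea(c)>80],key=lambda c:np.hypot(*(c[:,0].mean(0)-p)))
    hy=big(dd,ye,p); r=cv2.minAreaRect(c); r2=cv2.minAreaRect(np.vstack([h for h in blobs(dd,ye,15) if np.hypot(*(h.mean(0)-p))<40]).astype(np.int32))
    pr(n,r,at(dd,r[0],.058),'yel',r2,at(dd,r2[0],.058)); o.append((dd,r2[0]))
pr(tri(o[:2]),tri(o))
pr('boss w',at(d,(258.5,170.5),.068))
```

```text
w [265.4324 173.4054  53.4739  50.684   54.4623] [0.4396 0.0373 0.058 ] yel [272.9903 170.8444  50.5888  13.0994  86.4237] [0.4499 0.0382 0.058 ]Traceback (most recent call last):
  File "<stdin>", line 9, in <module>
    return _nx.concatenate(arrs, 0, dtype=dtype, casting=casting)
           ~~~~~~~~~~~~~~~^^^^^^^^^^^^^^^^^^^^^^^^^^^^^^^^^^^^^^^
ValueError: need at least one array to concatenate
```

Run:
```python
from lib import *
d,dt=snap("wrist"),snap("top")
pr(at(d,(257,164.5),.058),at(dt,(254.9,198.2),.058),at(d,(258.5,170.5),.068),tri([(d,(257,164.5)),(dt,(254.9,198.2))]))
c=cv2.resize(d['frame'][120:210,210:310],None,fx=6,fy=6,interpolation=cv2.INTER_CUBIC);cv2.imwrite('pics/crop2.png',c[...,::-1])
```

```text
[0.4319 0.0511 0.058 ] [0.4292 0.0387 0.058 ] [0.4323 0.0449 0.068 ] [0.4323 0.041  0.0091]
```

View pics/crop2.png

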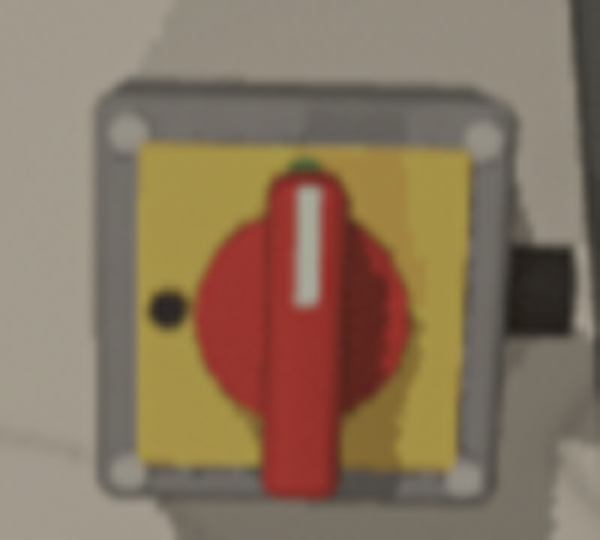

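Enlarged, the bar's top face runs from crop (308,172) to (300,497), so its centre is at about pixel (260.6,175.6). The plate centre is near (260,171).

Run:
```python
from lib import *
d,dt=snap("wrist"),snap("top")
a=at(d,(261.2,148.6),.097);b=at(d,(260,202.8),.097)
pr(a,b,'c',(a+b)/2,'ang',np.degrees(np.arctan2(a[1]-b[1],a[0]-b[0])),np.linalg.norm(a-b),'plate',at(d,(260.2,171),.058),'tri',tri([(d,(260.2,171)),(dt,(254.9,198.2))]),'tri bar',tri([(d,(260.6,175.6)),(dt,(254,196.2))]))
pr(st()['eef_pos'])
```

```text
[0.4423 0.0738 0.097 ] [0.4259 0.012  0.097 ] c [0.4341 0.0429 0.097 ] ang 75.1729 0.0639 plate [0.4341 0.0414 0.058 ] tri [0.4324 0.0383 0.0391] tri bar [0.4332 0.0404 0.0794]
t 2.4667 tcp [0.4263 0.0438 0.2553] yawY -13.9957 zax [ 0.e+00  1.e-04 -1.e+00] q [-0.4309  0.1848  0.3286  1.9435 -0.0696  1.024  -0.3155] w 0.0853 gf 0.0 F [-0.3352 -0.9025 -0.3699]
[0.4263 0.0438 0.2553]
```

```bash
python3 -m jog '[[[0.27,-0.06,-1],[0,0,-0.13],1],[[0,0,-1],[0,0,0],1],[[0,0,-1],[0,0,0],1],[[0,0,-1],[0,0,0],1],[[0,0,-1],[0,0,0],1]]'
python3 -m jog '[[[0,0,-0.5],[0,0,0],1],[[0,0,-0.45],[0,0,0],1],[[0,0,0],[0,0,0],-1],[[0,0,0],[0,0,0],-1],[[0,0,0],[0,0,0],-1]]' 40
python3 -m jog '[[[0,0,0],[0,0,0],-1],[[0,0,0],[0,0,0],-1],[[0,0,0],[0,0,0],-1],[[0,0,0],[0,0,0],-1],[[0,0,0],[0,0,0],-1]]' 40
```

```text
time: 2.88
eef_pos: [0.4346, 0.0418, 0.1042]
eef_rot: [0.0, 0.792, 0.61, 0.0]
wrist_force: [-0.2, 0.2, -0.1]
grip_width: 0.0851
gripper_force: 0.0
time: 3.3
eef_pos: [0.435, 0.0417, 0.0774]
eef_rot: [0.0, 0.792, 0.61, 0.0]
wrist_force: [-0.7, 0.0, -0.8]
grip_width: 0.0517
gripper_force: 0.0
time: 3.72
eef_pos: [0.4328, 0.0423, 0.0775]
eef_rot: [-0.001, 0.792, 0.61, -0.001]
wrist_force: [-6.3, 2.3, 11.0]
grip_width: 0.015
gripper_force: 39.6
```

```bash
python3 -m jog '[[[-0.07,0,0],[0,0,1],-1],[[0,0,0],[0,0,1],-1],[[0,0,0],[0,0,1],-1],[[0,0,0],[0,0,1],-1],[[0,0,0],[0,0,1],-1]]' 60
python3 -m jog '[[[0,0,0],[0,0,1],-1],[[0,0,0],[0,0,1],-1],[[0,0,0],[0,0,1],-1],[[0,0,0],[0,0,1],-1],[[0,0,0],[0,0,1],-1]]'
python3 -m jog '[[[0,0,0],[0,0,1],-1],[[0,0,0],[0,0,1],-1],[[0,0,0],[0,0,1],-1],[[0,0,0],[0,0,1],-1],[[0,0,0],[0,0,1],-1]]'
python3 -m jog '[[[0,0,0],[0,0,0],-1],[[0,0,0],[0,0,0],-1],[[0,0,0],[0,0,0],0],[[0,0,0],[0,0,0],0.5],[[0,0,0],[0,0,0],1]]'
python3 -c "from lib import *;st()"
```

```text
time: 4.13
eef_pos: [0.4324, 0.0423, 0.0776]
eef_rot: [0.0, 0.605, 0.796, 0.001]
wrist_force: [-1.2, 1.6, 4.9]
grip_width: 0.015
gripper_force: 61.5
time: 4.55
eef_pos: [0.4321, 0.0422, 0.0776]
eef_rot: [0.0, 0.379, 0.926, 0.0]
wrist_force: [-2.7, 1.9, 6.0]
grip_width: 0.0148
gripper_force: 61.6
time: 4.97
eef_pos: [0.432, 0.042, 0.0776]
eef_rot: [0.0, 0.126, 0.992, -0.0]
wrist_force: [-3.3, 1.1, 7.5]
grip_width: 0.0146
gripper_force: 62.2
time: 5.38
eef_pos: [0.4327, 0.0415, 0.077]
eef_rot: [0.0, 0.129, 0.992, -0.0]
wrist_force: [0.2, 0.2, -0.5]
grip_width: 0.0504
gripper_force: 0.0
t 5.3833 tcp [0.4327 0.0415 0.077 ] yawY 75.1681 zax [ 9.e-04 -3.e-04 -1.e+00] q [ 0.0044  0.44   -0.2178  2.184   0.1829  0.5332  0.9608] w 0.0504 gf 0.0 F [ 0.1921  0.1989 -0.5456]
```

```bash
python3 -m jog '[[[0,0,0.6],[0,0,0],1],[[0,0,1],[0,0,0],1],[[0,0,1],[0,0,0],1],[[0,0,1],[0,0,0],1],[[0,0,1],[0,0,0],1]]'
python3 -m jog '[[[0.7,0,1],[0,0,0],1],[[0.3,0,0.3],[0,0,0],1],[[0,0,0],[0,0,0],1],[[0,0,0],[0,0,0],1],[[0,0,0],[0,0,0],1]]'
python3 - <<'E'
from lib import *
st();d=snap("wrist");cv2.imwrite('pics/w2.png',d['frame'][...,::-1])
E
```

```text
time: 5.8
eef_pos: [0.4321, 0.0416, 0.2163]
eef_rot: [0.0, 0.129, 0.992, -0.0]
wrist_force: [0.4, 0.1, 0.2]
grip_width: 0.0856
gripper_force: 0.0
time: 6.22
eef_pos: [0.4609, 0.0415, 0.2524]
eef_rot: [-0.001, 0.129, 0.992, -0.0]
wrist_force: [-0.2, 0.5, -0.4]
grip_width: 0.0856
gripper_force: 0.0
t 6.2167 tcp [0.4609 0.0415 0.2524] yawY 75.1784 zax [-2.8e-03 -4.0e-04 -1.0e+00] q [ 0.0743  0.2408 -0.276   1.8676  0.075   1.046   1.0802] w 0.0856 gf 0.0 F [-0.1762  0.4818 -0.3671]
```

View pics/w2.png

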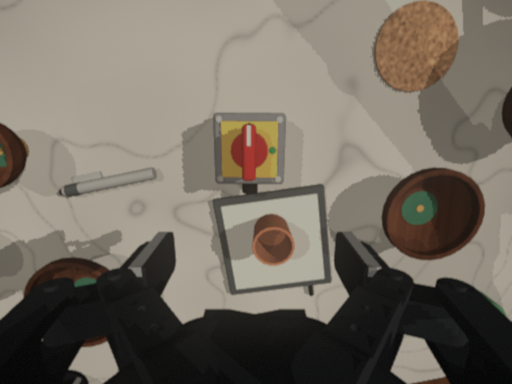

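The handle is OFF: the stripe points towards the robot and the green dot at (272,150) is uncovered. The cup rim is near (274,240), the panel corners are about (213,200), (322,185), (331,279) and (232,293), and the mat is at (416,46).

```bash
cat >> lib.py <<'E'
def panel(d,p,lo=150):
    g=cv2.cvtColor(d['frame'],cv2.COLOR_RGB2GRAY);m=(g>lo).astype(np.uint8);m=cv2.morphologyEx(m,cv2.MORPH_OPEN,np.ones((3,3)))
    n,l,s,c=cv2.connectedComponentsWithStats(m);i=min(range(1,n),key=lambda i:np.hypot(*(c[i]-p)) if s[i,4]>300 else 1e9)
    h=cv2.convexHull(np.argwhere(l==i)[:,::-1].astype(np.int32))
    for e in np.linspace(.01,.2,40):
        q=cv2.approxPolyDP(h,e*cv2.arcLength(h,True),True)
        if len(q)==4: break
    return q[:,0,:].astype(float)
E
python3 - <<'E'
from lib import *
d,dt=snap("wrist"),snap("top")
for n,dd,p in(("w",d,(272,240)),("t",dt,(254,147))):
  for lo in(140,155):
    q=panel(dd,p,lo);w=np.array([at(dd,x,.011) for x in q]);pr(n,q.ravel(),w.mean(0),[np.linalg.norm(w[i]-w[i-1]) for i in range(4)])
cop=lambda h,s,v:(h<16)&(s>80)&(v>70)
for b in blobs(d,cop,200): e=cv2.fitEllipse(b);pr('w',e)
for b in blobs(dt,cop,100): 
    e=cv2.fitEllipse(b)
    if np.hypot(e[0][0]-254,e[0][1]-152)<10: pr('t',e); et=e
pr('cup w',at(d,(274,240),.069),'t',at(dt,et[0],.069),'tri',tri([(d,(274,240)),(dt,et[0])]))
pr('mat w',at(d,(416.5,46),.004))
c=cv2.resize(d['frame'][180:300,205:340],None,fx=5,fy=5,interpolation=cv2.INTER_CUBIC);cv2.imwrite('pics/crop3.png',c[...,::-1])
E
```

```text
w [323. 278. 236. 288. 222. 207. 316. 194.] [0.5912 0.0393 0.011 ] [0.1448 0.1443 0.1431 0.143 ]
w [323. 277. 237. 288. 222. 207. 316. 195.] [0.5912 0.0397 0.011 ] [0.1414 0.1428 0.1433 0.1428]
t [511. 255.   0. 224.   0.  67. 415.  31.] [0.6048 0.1125 0.011 ] [0.7185 1.4784 0.4798 1.2717]
t [239. 247. 228. 251. 180. 171. 224. 176.] [0.3992 0.1489 0.011 ] [0.212  0.0336 0.2743 0.1309]
w [272.3656 240.2434  43.218   50.8669 171.7466]
w [413.406  213.6806  49.2099  76.0034  16.4066]
w [-11.1678 155.6207  43.5626  61.3691 159.4698]
w [2.488948e+02 1.523654e+02 3.573420e+01 5.663280e+01 1.984000e-01]
w [416.1648  45.9343  78.8904  94.4694  32.0831]Traceback (most recent call last):
  File "<stdin>", line 11, in <module>
NameError: name 'et' is not defined. Did you mean: 'Rt'?
```

Run:
```python
from lib import *
d=snap("wrist");T={'frame':0}
dt=snap("top") # calibration only
pr('cup w',at(d,(274,240),.069),'tri w. first top view',tri([(d,(274,240)),(dt,(253.8,151.4))]),'mat w',at(d,(416.5,46),.004))
c=cv2.resize(d['frame'][180:300,205:340],None,fx=5,fy=5,interpolation=cv2.INTER_CUBIC);cv2.imwrite('pics/crop3.png',c[...,::-1]);st()
```

```text
cup w [0.5572 0.0434 0.069 ] tri w. first top view [0.5655 0.0412 0.0513] mat w [0.3644 0.2888 0.004 ]
t 6.4667 tcp [0.4617 0.0416 0.253 ] yawY 75.1794 zax [-1.7e-03 -2.0e-04 -1.0e+00] q [ 0.0744  0.2408 -0.2761  1.8659  0.075   1.0466  1.0803] w 0.0855 gf 0.0 F [ 0.0543 -0.5539  0.0846]
```

View pics/crop3.png

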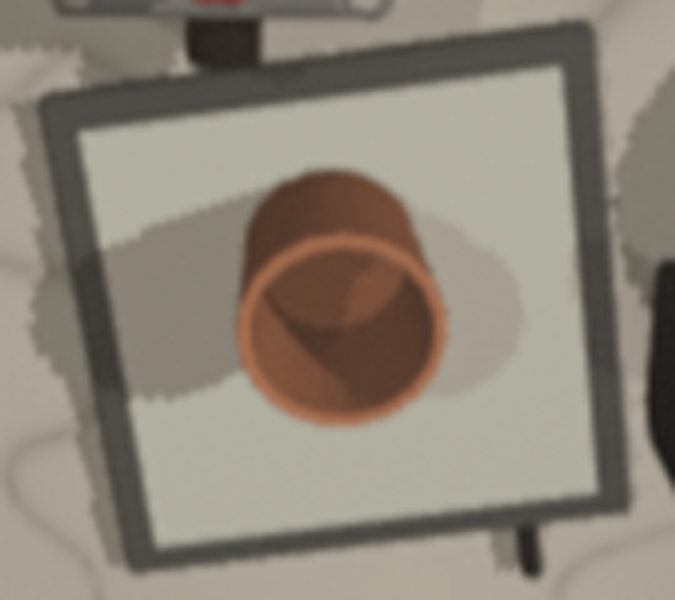

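The enlarged view puts the rim centre at crop (341,328), pixel (273.2,245.6), so the cup is at about (0.565, 0.042). Next I'll grasp it.

```bash
python3 - <<'E'
from lib import *
d=snap("wrist");dt=snap("top")
pr('cup',at(d,(273.2,245.6),.069),tri([(d,(273.2,245.6)),(dt,(253.8,151.4))]))
E
python3 -m jog '[[[0.86,0,0],[0,0,0],1],[[0.86,0,0],[0,0,0],1],[[0.86,0,0],[0,0,0],1],[[0.86,0,-0.3],[0,0,0],1],[[0,0,-0.9],[0,0,0],1]]'
python3 -c "from lib import *;st()"
```

```text
cup [0.5658 0.0404 0.069 ] [0.5592 0.0402 0.0813]
time: 6.98
eef_pos: [0.5719, 0.0419, 0.2199]
eef_rot: [0.004, 0.13, 0.992, 0.001]
wrist_force: [0.4, 0.2, -0.1]
grip_width: 0.0856
gripper_force: 0.0
t 6.9833 tcp [0.5719 0.0419 0.2199] yawY 75.1108 zax [ 0.009   0.0012 -1.    ] q [ 0.0554  0.4332 -0.257   1.6663  0.1239  1.0489  1.0711] w 0.0856 gf 0.0 F [ 0.4209  0.1624 -0.1051]
```

```bash
python3 -m jog '[[[0,-0.02,-1],[0,0,0],1],[[0,0,-1],[0,0,0],1],[[0,0,-1],[0,0,0],1],[[0,0,-1],[0,0,0],1],[[0,0,-1],[0,0,0],1]]'
python3 -m jog '[[[0,0,-0.7],[0,0,0],1],[[0,0,-0.45],[0,0,0],1],[[0,0,0],[0,0,0],0.3],[[0,0,0],[0,0,0],-1],[[0,0,0],[0,0,0],-1]]' 30
python3 -m jog '[[[0,0,0],[0,0,0],-1],[[0,0,0],[0,0,0],-1],[[0,0,0],[0,0,0],-1],[[0,0,0],[0,0,0],-1],[[0,0,0],[0,0,0],-1]]' 30
python3 -c "from lib import *;st()"
```

```text
time: 7.4
eef_pos: [0.5654, 0.041, 0.0663]
eef_rot: [0.0, 0.129, 0.992, 0.0]
wrist_force: [-0.5, 0.1, -0.6]
grip_width: 0.0851
gripper_force: 0.0
time: 7.82
eef_pos: [0.5661, 0.0411, 0.0341]
eef_rot: [0.0, 0.129, 0.992, 0.0]
wrist_force: [0.2, -0.8, -2.1]
grip_width: 0.0575
gripper_force: 32.4
time: 8.23
eef_pos: [0.5659, 0.041, 0.0338]
eef_rot: [0.0, 0.129, 0.992, 0.0]
wrist_force: [-0.0, -0.4, 2.0]
grip_width: 0.0574
gripper_force: 32.6
t 8.2333 tcp [0.5659 0.041  0.0338] yawY 75.1669 zax [ 0.001 -0.    -1.   ] q [ 0.0145  0.6494 -0.2029  1.8838  0.2093  0.6278  0.9939] w 0.0574 gf 32.5797 F [-0.0047 -0.423   2.0019]
```

```bash
python3 -m jog '[[[0,0,0.5],[0,0,0],-1],[[0,0,1],[0,0,0],-1],[[0,0,1],[0,0,0],-1],[[0,0,1],[0,0,0],-1],[[0,0,1],[0,0,0],-1]]'
python3 -m jog '[[[-0.75,0.92,0.5],[0,0,0],-1],[[-0.75,0.92,0],[0,0,0],-1],[[-0.75,0.92,0],[0,0,0],-1],[[-0.75,0.92,0],[0,0,0],-1],[[-0.75,0.92,0],[0,0,0],-1]]'
python3 -m jog '[[[-0.75,0.92,0],[0,0,0],-1],[[-0.75,0.92,0],[0,0,0],-1],[[-0.75,0.92,0],[0,0,0],-1],[[-0.74,0.9,0],[0,0,0],-1],[[0,0,0],[0,0,0],-1]]'
python3 -c "from lib import *;st()"
```

```text
time: 8.65
eef_pos: [0.5651, 0.0411, 0.1697]
eef_rot: [-0.0, 0.129, 0.992, -0.0]
wrist_force: [1.0, 0.4, -3.4]
grip_width: 0.0577
gripper_force: 33.0
time: 9.07
eef_pos: [0.4517, 0.18, 0.1836]
eef_rot: [0.0, 0.129, 0.992, 0.0]
wrist_force: [1.1, 0.2, -2.2]
grip_width: 0.0573
gripper_force: 33.0
time: 9.48
eef_pos: [0.3582, 0.2949, 0.1839]
eef_rot: [-0.001, 0.124, 0.992, 0.002]
wrist_force: [0.4, 0.8, -2.0]
grip_width: 0.0573
gripper_force: 33.0
t 9.4833 tcp [0.3582 0.2949 0.1839] yawY 75.719 zax [-0.0015  0.0037 -1.    ] q [-0.4809  0.3198 -0.3421  1.9781  0.1344  0.8638  0.4272] w 0.0573 gf 33.033 F [ 0.3825  0.7583 -1.9595]
```

```bash
python3 -m jog '[[[0,0,-1],[0,0,0],-1],[[0,0,-1],[0,0,0],-1],[[0,0,-1],[0,0,0],-1],[[0,0,-1],[0,0,0],-1],[[0,0,-0.6],[0,0,0],-1]]'
python3 -m jog '[[[0,0,-0.3],[0,0,0],-1],[[0,0,-0.27],[0,0,0],-1],[[0,0,0],[0,0,0],-1],[[0,0,0],[0,0,0],-1],[[0,0,0],[0,0,0],-1]]'
python3 -c "from lib import *;st()"
```

```text
time: 9.9
eef_pos: [0.3626, 0.288, 0.043]
eef_rot: [-0.001, 0.129, 0.992, -0.001]
wrist_force: [-0.1, -0.6, -1.2]
grip_width: 0.0577
gripper_force: 33.1
time: 10.32
eef_pos: [0.364, 0.2894, 0.0292]
eef_rot: [0.001, 0.129, 0.992, 0.001]
wrist_force: [-0.2, 0.1, -2.1]
grip_width: 0.0571
gripper_force: 32.9
t 10.3167 tcp [0.364  0.2894 0.0292] yawY 75.1704 zax [ 0.0014  0.0012 -1.    ] q [-0.5655  0.5596 -0.2315  2.1544  0.282   0.4535  0.2948] w 0.0571 gf 32.8848 F [-0.2346  0.053  -2.141 ]
```

```bash
python3 -m jog '[[[0,0,-0.07],[0,0,0],-1],[[0,0,0],[0,0,0],-1],[[0,0,0],[0,0,0],0.3],[[0,0,0],[0,0,0],1],[[0,0,0],[0,0,0],1]]'
python3 -m jog '[[[0,0,0.3],[0,0,0],1],[[0,0,1],[0,0,0],1],[[0,0,1],[0,0,0],1],[[0,0,1],[0,0,0],1],[[0,0,1],[0,0,0],1]]'
python3 -m jog '[[[0,0,1],[0,0,0],1],[[0,0,1],[0,0,0],1],[[0,0,1],[0,0,0],1],[[0,0,0],[0,0,0],1],[[0,0,0],[0,0,0],1]]'
python3 - <<'E'
from lib import *
st();d=snap("wrist");cv2.imwrite('pics/w3.png',d['frame'][...,::-1])
E
```

```text
time: 10.73
eef_pos: [0.3636, 0.289, 0.0264]
eef_rot: [0.0, 0.129, 0.992, 0.0]
wrist_force: [0.2, -0.2, -0.1]
grip_width: 0.079
gripper_force: 0.0
time: 11.15
eef_pos: [0.3629, 0.2887, 0.1572]
eef_rot: [-0.0, 0.129, 0.992, 0.0]
wrist_force: [0.6, 1.2, -0.9]
grip_width: 0.0853
gripper_force: 0.0
time: 11.57
eef_pos: [0.3638, 0.2893, 0.2472]
eef_rot: [0.002, 0.129, 0.992, 0.001]
wrist_force: [-0.1, -1.1, -0.6]
grip_width: 0.0852
gripper_force: 0.0
t 11.5667 tcp [0.3638 0.2893 0.2472] yawY 75.1674 zax [ 0.0034  0.0023 -1.    ] q [-0.4435  0.25   -0.3597  1.877   0.1027  1.0283  0.4662] w 0.0852 gf 0.0 F [-0.0859 -1.0649 -0.6494]
```

View pics/w3.png

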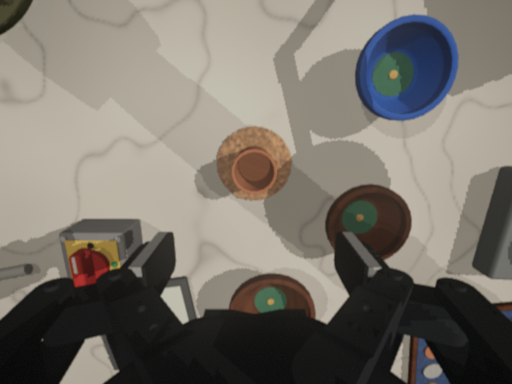

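The cup stands in the middle of the mat, at (253,168). Each cover's floor has a green disc with a brass dot at its centre, which is handy for measuring. Next I'll view cover A.

```bash
python3 -m jog '[[[0.21,-0.98,0],[0,0,0.13],1],[[0.21,-0.98,0],[0,0,0.13],1],[[0.21,-0.98,0],[0,0,0.13],1],[[0.21,-0.98,0],[0,0,0.13],1],[[0.21,-0.98,0],[0,0,0.13],1]]'
python3 -m jog '[[[0.21,-0.98,0],[0,0,0.13],1],[[0.21,-0.98,0],[0,0,0.13],1],[[0.21,-0.98,0],[0,0,0.13],1],[[0.21,-0.98,0],[0,0,0.13],1],[[0.21,-0.98,0],[0,0,0.13],1]]'
python3 -m jog '[[[0.21,-0.98,0],[0,0,0.13],1],[[0.21,-0.98,0],[0,0,0.13],1],[[0.21,-0.98,0],[0,0,0.13],1],[[0.21,-0.98,0],[0,0,0.13],1],[[0.21,-0.98,0],[0,0,0.13],1]]'
python3 -m jog '[[[0.21,-0.98,0],[0,0,0.13],1],[[0.21,-0.98,0],[0,0,0.13],1],[[0.21,-0.98,0],[0,0,0.13],1],[[0.21,-0.98,0],[0,0,0.13],1],[[0,0,0],[0,0,0],0]]'
python3 -m jog '[[[0,0,0],[0,0,0],0],[[0,0,0],[0,0,0],0],[[0,0,0],[0,0,0],0]]'
cat >> lib.py <<'E'
def cover(d,R,guess,zo=0.):
    # rim-top outline and floor disc -> world centre
    p=proj(d,[guess[0],guess[1],.062+zo])
    f=d['frame'];hsv=cv2.cvtColor(f,cv2.COLOR_RGB2HSV).astype(int)
    g=(hsv[...,0]>50)&(hsv[...,0]<95)&(hsv[...,1]>60)
    pf=proj(d,[guess[0],guess[1],.025+zo]);n,l,s,c=cv2.connectedComponentsWithStats(g.astype(np.uint8))
    k=[i for i in range(1,n) if s[i,4]>60]
    if k:
        i=min(k,key=lambda i:np.hypot(*(c[i]-pf)));h=cv2.convexHull(np.argwhere(l==i)[:,::-1].astype(np.int32));e=cv2.fitEllipse(h)
        pr('disc',e,'w@floor',at(d,e[0],.025+zo)[:2])
    br=lambda h,s,v:((h<14)|(h>172))&(s>90)&(v>20)&(v<150)
    b=big(d,br,p);pts=np.array([at(d,q,.062+zo)[:2] for q in b]);A=np.c_[2*pts,np.ones(len(pts))];x=np.linalg.lstsq(A,(pts**2).sum(1),rcond=None)[0]
    pr('rim circle',x[:2],'r',np.sqrt(x[2]+x[0]**2+x[1]**2),'bbox',(b.min(0),b.max(0)))
E
python3 - <<'E'
from lib import *
st();d=snap("wrist");cv2.imwrite('pics/w4.png',d['frame'][...,::-1]);cover(d,.074,(.589,-.269))
E
```

```text
time: 12.03
eef_pos: [0.394, 0.1401, 0.2439]
eef_rot: [-0.001, 0.095, 0.996, -0.001]
wrist_force: [1.3, 0.2, 0.0]
grip_width: 0.085
gripper_force: 0.0
time: 12.45
eef_pos: [0.4254, -0.0066, 0.2439]
eef_rot: [-0.001, 0.061, 0.998, -0.0]
wrist_force: [0.6, 1.1, -0.2]
grip_width: 0.0856
gripper_force: 0.0
time: 12.87
eef_pos: [0.457, -0.1533, 0.2437]
eef_rot: [-0.001, 0.027, 1.0, 0.0]
wrist_force: [0.3, 0.3, 0.6]
grip_width: 0.0856
gripper_force: 0.0
time: 13.28
eef_pos: [0.4819, -0.276, 0.243]
eef_rot: [-0.002, 0.003, 1.0, -0.001]
wrist_force: [0.3, -0.3, 0.0]
grip_width: 0.0752
gripper_force: 0.0
time: 13.53
eef_pos: [0.4828, -0.2682, 0.2444]
eef_rot: [-0.001, -0.001, 1.0, 0.001]
wrist_force: [0.0, 0.1, 0.8]
grip_width: 0.0425
gripper_force: 0.0
t 13.5333 tcp [ 0.4828 -0.2682  0.2444] yawY 90.0823 zax [-0.0014  0.0014 -1.    ] q [ 0.5178  0.3796 -0.0794  1.6732  0.0324  1.092   2.0012] w 0.0425 gf 0.0 F [0.0152 0.0761 0.82  ]Traceback (most recent call last):
  File "<stdin>", line 2, in <module>
  File "lib.py", line 41, in cover
    p=proj(d,[guess[0],guess[1],.062+zo])
      ^^^^
NameError: name 'proj' is not defined
```

View pics/w4.png

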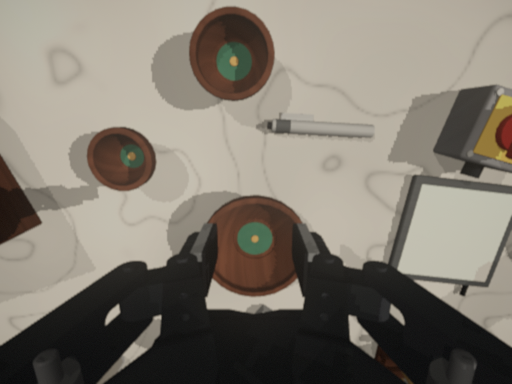

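The view shows A with its disc at (255,238), D with its disc at (235,61), E with its disc at (132,156), and the penlight at (318,129). The sed deleted `proj`, so I'll restore it and measure all three.

```bash
python3 - <<'E'
s=open('lib.py').read()
s=s.replace("    p=np.linalg.inv(d['T'])","def proj(d,P):\n    p=np.linalg.inv(d['T'])",1) if 'def proj' not in s else s
open('lib.py','w').write(s)
E
python3 - <<'E'
from lib import *
d=snap("wrist");dt=snap("top")
for n,R,g in(('a',.074,(.589,-.269)),('d',.048,(.348,-.294)),('e',.04,(.467,-.435))):
    print(n);cover(d,R,g)
st()
# scale check of disc height: disc dot via top camera
cover(dt,.074,(.589,-.269))
E
```

```text
a
disc [254.2984 237.5993  31.1521  34.1343  93.3547] w@floor [ 0.5895 -0.2679]
rim circle [ 0.5877 -0.2677] r 0.0727 bbox [209 197 300 295]
d
disc [233.6487  60.5683  34.0813  37.5245 175.1903] w@floor [ 0.3496 -0.294 ]
rim circle [ 0.3506 -0.2936] r 0.0465 bbox [190   7 273  99]
e
disc [131.4777 155.6192  19.1308  22.633  117.3631] w@floor [ 0.4682 -0.4352]
rim circle [ 0.4669 -0.4318] r 0.0396 bbox [ 88 128 154 189]
t 13.6833 tcp [ 0.4831 -0.2686  0.2451] yawY 90.0808 zax [-1.e-04  3.e-04 -1.e+00] q [ 0.5177  0.3788 -0.0789  1.6722  0.0326  1.0921  2.0015] w 0.0426 gf 0.0 F [ 0.4855 -1.1309  1.0581]
disc [358.8546 143.3727  16.2633  16.9924 106.2139] w@floor [ 0.5885 -0.2678]
rim circle [ 0.5901 -0.2631] r 0.0707 bbox [336 116 385 165]
```

```bash
python3 -m jog '[[[0.88,0.59,0],[0,0,0],0],[[0.88,0.59,0],[0,0,0],0],[[0.88,0.59,-0.3],[0,0,0],0],[[0.89,0.59,-0.6],[0,0,0],0],[[0,0,-0.9],[0,0,0],0]]'
python3 -m jog '[[[0,0,-1],[0,0,0],0],[[0,0,-1],[0,0,0],0],[[0,0,-1],[0,0,0],0],[[0,0,-1],[0,0,0],0],[[0,0,-0.8],[0,0,0],0]]' 40
python3 -c "from lib import *;st()"
```

```text
time: 14.1
eef_pos: [0.5957, -0.1921, 0.1925]
eef_rot: [0.004, -0.004, 1.0, 0.001]
wrist_force: [0.4, 0.5, -0.3]
grip_width: 0.0426
gripper_force: 0.0
time: 14.52
eef_pos: [0.5883, -0.1979, 0.0452]
eef_rot: [-0.001, -0.001, 1.0, 0.0]
wrist_force: [0.3, 0.3, -0.6]
grip_width: 0.0425
gripper_force: 0.0
t 14.5167 tcp [ 0.5883 -0.1979  0.0452] yawY 90.0573 zax [-1.2e-03  6.0e-04 -1.0e+00] q [ 0.3358  0.6887 -0.0832  1.7267  0.0789  0.7308  1.7844] w 0.0425 gf 0.0 F [ 0.3399  0.3079 -0.6282]
```

```bash
python3 -m jog '[[[0,0,0],[0,0,0],-1],[[0,0,0],[0,0,0],-1],[[0,0,0],[0,0,0],-1],[[0,0,0],[0,0,0],-1],[[0,0,0],[0,0,0],-1]]' 40
python3 -m jog '[[[0,0,0],[0,0,0],-1],[[0,0,0],[0,0,0],-1],[[0,0,0.2],[0,0,0],-1],[[0,0,0.5],[0,0,0],-1],[[0,0,0],[0,0,0],-1]]' 80
python3 - <<'E'
from lib import *
st();d=snap("scene");cv2.imwrite('pics/s2.png',cv2.resize(d['frame'][130:300,100:360],None,fx=3,fy=3)[...,::-1])
E
```

```text
time: 14.93
eef_pos: [0.5901, -0.199, 0.0492]
eef_rot: [0.002, 0.0, 1.0, -0.0]
wrist_force: [0.2, 1.5, 3.1]
grip_width: 0.0092
gripper_force: 38.7
time: 15.35
eef_pos: [0.5898, -0.1996, 0.0702]
eef_rot: [0.001, 0.0, 1.0, -0.0]
wrist_force: [0.3, 0.0, -1.7]
grip_width: 0.0072
gripper_force: 77.5
t 15.35 tcp [ 0.5898 -0.1996  0.0702] yawY 89.9612 zax [ 0.0025 -0.001  -1.    ] q [ 0.3389  0.6575 -0.0854  1.7053  0.0747  0.7793  1.7883] w 0.0072 gf 77.5321 F [ 0.2881  0.0261 -1.7384]
```

View pics/s2.png

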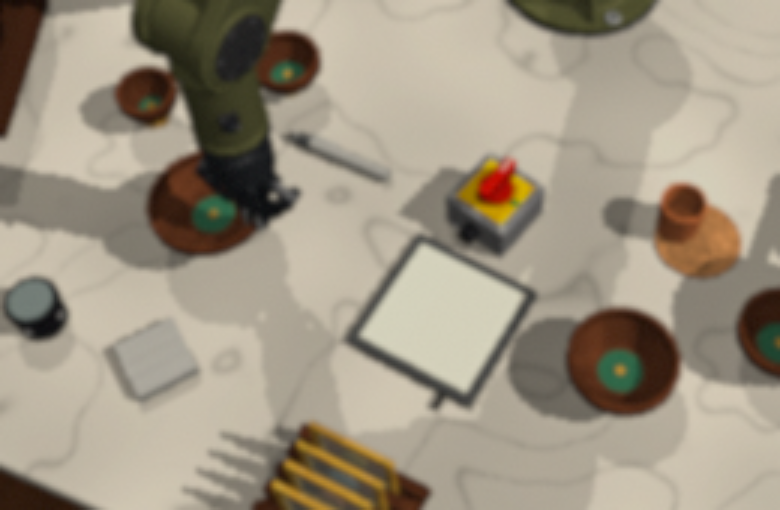

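Cover A is held. The cup now looks off-centre on the mat: its foot is near crop (682,232) and the mat centre near (700,240). It was probably knocked, so I'll check and fix it later. Now I'll lift A across.

```bash
python3 -m jog '[[[0,0,0.6],[0,0,0],-1],[[0,0,0.8],[0,0,0],-1],[[0,0,1],[0,0,0],-1],[[0,0,1],[0,0,0],-1],[[0,0,0.8],[0,0,0],-1]]'
python3 -m jog '[[[0,0.5,0.2],[0,0,0],-1],[[0,0.8,0],[0,0,0],-1],[[0,1,0],[0,0,0],-1],[[0,1,0],[0,0,0],-1],[[0,1,0],[0,0,0],-1]]'
python3 -m jog '[[[0,1,0],[0,0,0],-1],[[0,1,0],[0,0,0],-1],[[0,1,0],[0,0,0],-1],[[0,1,0],[0,0,0],-1],[[0,0.95,0],[0,0,0],-1]]'
python3 -m jog '[[[0,0.7,0],[0,0,0],-1],[[0,0.3,0],[0,0,0],-1],[[0,0,0],[0,0,0],-1],[[0,0,0],[0,0,0],-1]]'
python3 - <<'E'
from lib import *
st();d=snap("wrist");cv2.imwrite('pics/w5.png',d['frame'][...,::-1])
E
```

```text
time: 15.82
eef_pos: [0.5888, -0.1991, 0.1953]
eef_rot: [-0.0, 0.0, 1.0, -0.0]
wrist_force: [0.1, -0.3, -2.5]
grip_width: 0.0076
gripper_force: 77.6
time: 16.23
eef_pos: [0.588, -0.0681, 0.1986]
eef_rot: [-0.001, 0.0, 1.0, 0.0]
wrist_force: [0.1, 1.4, -2.7]
grip_width: 0.0074
gripper_force: 77.6
time: 16.65
eef_pos: [0.5878, 0.0809, 0.1986]
eef_rot: [-0.001, -0.0, 1.0, 0.0]
wrist_force: [1.5, 0.3, -3.0]
grip_width: 0.0076
gripper_force: 77.6
time: 16.98
eef_pos: [0.5886, 0.108, 0.1992]
eef_rot: [-0.001, -0.0, 1.0, -0.001]
wrist_force: [-0.1, -1.0, -2.8]
grip_width: 0.0073
gripper_force: 77.7
t 16.9833 tcp [0.5886 0.108  0.1992] yawY 90.0152 zax [-0.0013 -0.0012 -1.    ] q [-0.1429  0.4885 -0.1253  1.6217  0.0691  1.0372  1.2821] w 0.0073 gf 77.6593 F [-0.0909 -0.9935 -2.7723]
```

View pics/w5.png

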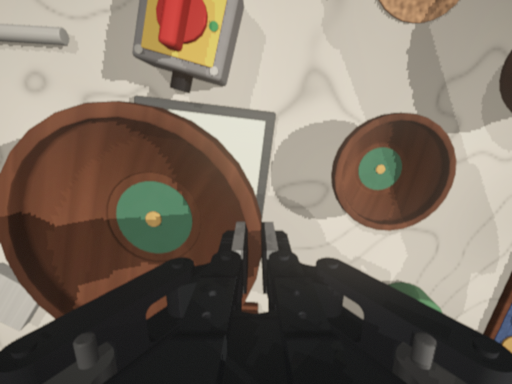

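Cover A is held level over the panel, with its disc at (154,218). I'll verify the offset from the TCP.

```bash
python3 - <<'E'
from lib import *
d=snap("wrist");cover(d,.074,(.589,.039),.152);s=st()
pr('B');cover(d,.065,(.582,.258))
E
python3 -m jog '[[[0.03,0.03,-1],[0,0,0],-1],[[0,0,-1],[0,0,0],-1],[[0,0,-1],[0,0,0],-1],[[0,0,-0.8],[0,0,0],-1],[[0,0,-0.5],[0,0,0],-1]]'
python3 -m jog '[[[0,0,-0.2],[0,0,0],-1],[[0,0,-0.1],[0,0,0],-1],[[0,0,0],[0,0,0],-1],[[0,0,0],[0,0,0],-1]]'
python3 -c "from lib import *;st()"
```

```text
disc [153.7556 216.685   68.4201  77.6755 120.7637] w@floor [0.5859 0.0405]
rim circle [0.6275 0.0516] r 0.0074 bbox [145 296 167 318]
t 17.0833 tcp [0.589  0.1062 0.1996] yawY 89.853 zax [-7.0e-04 -1.7e-03 -1.0e+00] q [-0.141   0.488  -0.1243  1.6214  0.0692  1.0375  1.2821] w 0.0075 gf 77.655 F [-0.8135 -0.3715 -2.8034]
B
disc [380.9222 167.8081  39.3766  44.179   49.2816] w@floor [0.582  0.2587]
rim circle [0.5814 0.2566] r 0.0638 bbox [335 113 456 228]
time: 17.5
eef_pos: [0.5888, 0.1067, 0.0683]
eef_rot: [-0.002, 0.002, 1.0, -0.001]
wrist_force: [-0.1, -0.1, -2.1]
grip_width: 0.0074
gripper_force: 77.6
time: 17.83
eef_pos: [0.5908, 0.1088, 0.0632]
eef_rot: [0.001, 0.001, 1.0, -0.0]
wrist_force: [-0.0, 0.4, -2.7]
grip_width: 0.0078
gripper_force: 77.7
t 17.8333 tcp [0.5908 0.1088 0.0632] yawY 89.9361 zax [ 1.8e-03 -1.0e-04 -1.0e+00] q [-0.1542  0.6409 -0.1103  1.7718  0.0994  0.7325  1.2531] w 0.0078 gf 77.6918 F [-1.4000e-03  4.1020e-01 -2.7391e+00]
```

```bash
python3 -m jog '[[[0,0,-0.1],[0,0,0],-1],[[0,0,0],[0,0,0],-1],[[0,0,0],[0,0,0],-1]]' | egrep 'pos|wrist'
python3 -m jog '[[[0,0,-0.06],[0,0,0],-1],[[0,0,0],[0,0,0],-1],[[0,0,0],[0,0,0],-1]]'| egrep 'pos|wrist'
python3 -c "from lib import *;print(robot.observe()['ft_torque'])"
```

```text
eef_pos: [0.591, 0.1102, 0.0604]
wrist_force: [0.5, 1.8, 4.2]
eef_pos: [0.5913, 0.1109, 0.0592]
wrist_force: [-1.0, 3.9, 11.5]
[ 0.34141043  0.42104219 -0.03610442]
```

Contact made. I'll release gently, lift and look.

```bash
python3 -m jog '[[[0,0,0.06],[0,0,0],-1],[[0,0,0],[0,0,0],-0.6],[[0,0,0],[0,0,0],-0.2],[[0,0,0],[0,0,0],0],[[0,0,0],[0,0,0],0]]' 30
python3 -m jog '[[[0,0,0.3],[0,0,0],0],[[0,0,0.8],[0,0,0],0],[[0,0,1],[0,0,0],0],[[0,0,1],[0,0,0],0],[[-0.5,0,1],[0,0,0],0]]'
python3 -m jog '[[[-0.9,0,0.9],[0,0,0],0],[[-0.9,0,0.5],[0,0,0],0],[[-0.9,0,0],[0,0,0],0],[[0,0,0],[0,0,0],0],[[0,0,0],[0,0,0],0]]'
python3 -m jog '[[[0,0,0],[0,0,0],0]]' |grep time
python3 - <<'E'
from lib import *
st();d=snap("wrist");cv2.imwrite('pics/w6.png',d['frame'][...,::-1]);cover(d,.074,(.591,.04),.011);cover(d,.065,(.582,.258))
E
```

```text
time: 18.75
eef_pos: [0.5897, 0.1091, 0.0588]
eef_rot: [-0.0, 0.0, 1.0, -0.0]
wrist_force: [-0.6, 0.2, -0.1]
grip_width: 0.043
gripper_force: 0.0
time: 19.17
eef_pos: [0.5766, 0.1092, 0.1837]
eef_rot: [0.001, 0.0, 1.0, 0.0]
wrist_force: [0.7, -0.3, -0.0]
grip_width: 0.0428
gripper_force: 0.0
time: 19.58
eef_pos: [0.493, 0.1095, 0.2253]
eef_rot: [0.001, -0.0, 1.0, 0.0]
wrist_force: [-0.7, 0.5, 0.8]
grip_width: 0.0427
gripper_force: 0.0
time: 19.67
t 19.6667 tcp [0.4944 0.1094 0.2246] yawY 89.9919 zax [ 0.0011  0.     -1.    ] q [-0.1641  0.327  -0.1395  1.819   0.0535  0.9982  1.2454] w 0.043 gf 0.0 F [ 0.1906 -0.2313  0.7732]
disc [193.632  230.8109   7.9626  20.4015  48.1579] w@floor [0.5766 0.0277]
rim circle [0.588  0.0426] r 0.0728 bbox [140 195 258 302]
disc [361.7632 231.185   32.6464  37.1592  67.9607] w@floor [0.582  0.2586]
rim circle [0.5754 0.2591] r 0.0612 bbox [321 193 423 273]
```

View pics/w6.png

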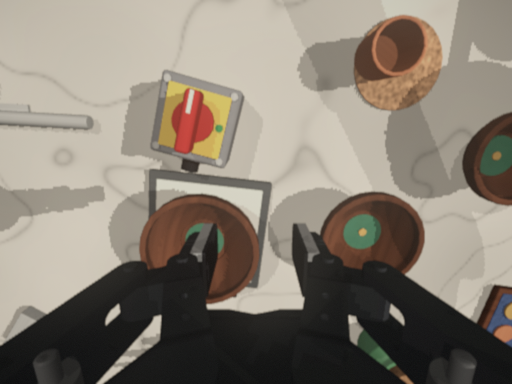

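A sits upright on the panel. The cup rim at (399,46) is clearly displaced from the mat centre (398,64), so I'll measure and re-centre it now.

Run:
```python
from lib import *
d=snap("wrist");ds=snap("scene")
pr('cup',at(d,(399,46),.062),'mat',at(d,(398,64),.004))
s2=(100+685/3,130+205/3); pr('cup scene',at(ds,s2,.062),'tri',tri([(d,(399,46)),(ds,s2)]))
# model fit: rim ring brightness
f=d['frame'];hsv=cv2.cvtColor(f,cv2.COLOR_RGB2HSV).astype(int);m=(hsv[...,0]<14)&(hsv[...,1]>120)&(hsv[...,2]>60)
best=[]
for x in np.arange(.33,.40,.002):
  for y in np.arange(.25,.32,.002):
    t=np.linspace(0,6.28,60);ok=0
    for r,w in((.028,1),(.032,-1)):
      for a in t:
        u=np.round(proj(d,[x+r*np.cos(a),y+r*np.sin(a),.062])).astype(int)
        if 0<=u[0]<512 and 0<=u[1]<384: c=f[u[1],u[0]].astype(int);ok+=w*(c[0]-c[2])
    best.append((ok,x,y))
best.sort();print(best[-4:])
```

```text
cup [0.3585 0.2583 0.062 ] mat [0.3655 0.2883 0.004 ]
cup scene [0.3637 0.2641 0.062 ] tri [0.356  0.2638 0.0506]
[(np.int64(1550), np.float64(0.35800000000000004), np.float64(0.258)), (np.int64(1580), np.float64(0.36000000000000004), np.float64(0.26)), (np.int64(1640), np.float64(0.35800000000000004), np.float64(0.262)), (np.int64(1963), np.float64(0.35800000000000004), np.float64(0.26))]
```

```bash
python3 -m jog '[[[-0.9,1,0],[0,0,0],1],[[-0.9,1,0],[0,0,0],1],[[-0.9,1,0],[0,0,0],1],[[-0.9,1,0],[0,0,0],1],[[-0.9,1,0],[0,0,0],1]]'
python3 -m jog '[[[0,0,0],[0,0,0],1],[[0,0,-0.7],[0,0,0],1],[[0,0,-0.7],[0,0,0],1],[[0,0,-0.7],[0,0,0],1],[[0,0,-0.7],[0,0,0],1]]'
python3 -m jog '[[[0,0,-1],[0,0,0],1],[[0,0,-1],[0,0,0],1],[[0,0,-1],[0,0,0],1],[[0,0,-0.7],[0,0,0],1],[[0,0,0],[0,0,0],1]]'
python3 -m jog '[[[0,0,0],[0,0,0],0],[[0,0,0],[0,0,0],-1],[[0,0,0],[0,0,0],-1],[[0,0,0],[0,0,0],-1],[[0,0,0],[0,0,0],-1]]' 30
python3 -c "from lib import *;st()"
```

```text
time: 20.23
eef_pos: [0.358, 0.2607, 0.2238]
eef_rot: [-0.0, 0.001, 1.0, -0.0]
wrist_force: [0.3, 0.4, -0.1]
grip_width: 0.0853
gripper_force: 0.0
time: 20.65
eef_pos: [0.3595, 0.2596, 0.1389]
eef_rot: [-0.0, 0.0, 1.0, 0.0]
wrist_force: [-0.2, 0.9, -0.3]
grip_width: 0.0855
gripper_force: 0.0
time: 21.07
eef_pos: [0.3577, 0.2582, 0.0254]
eef_rot: [-0.003, 0.0, 1.0, -0.002]
wrist_force: [-0.4, -1.0, -0.3]
grip_width: 0.0851
gripper_force: 0.0
time: 21.48
eef_pos: [0.3598, 0.2599, 0.0303]
eef_rot: [0.001, 0.0, 1.0, 0.001]
wrist_force: [0.2, -0.5, 4.9]
grip_width: 0.0559
gripper_force: 32.6
t 21.4833 tcp [0.3598 0.2599 0.0303] yawY 89.9693 zax [ 0.0023  0.0015 -1.    ] q [-0.5763  0.5348 -0.1505  2.208   0.1947  0.4079  0.6853] w 0.0559 gf 32.6265 F [ 0.2363 -0.455   4.8719]
```

```bash
python3 -m jog '[[[0,0,0.35],[0,0,0],-1],[[0.08,0.48,0],[0,0,0],-1],[[0.08,0.47,0],[0,0,0],-1],[[0,0,0],[0,0,0],-1],[[0,0,-0.2],[0,0,0],-1]]'
python3 -m jog '[[[0,0,-0.13],[0,0,0],-1],[[0,0,0],[0,0,0],-1],[[0,0,0],[0,0,0],-1]]'
python3 -m jog '[[[0,0,0],[0,0,0],0.4],[[0,0,0],[0,0,0],1],[[0,0,0],[0,0,0],1],[[0,0,0.3],[0,0,0],1],[[0,0,0.8],[0,0,0],1]]'
python3 -m jog '[[[0,0,1],[0,0,0],1],[[0,0,1],[0,0,0],1],[[0,0,1],[0,0,0],1],[[0,0,1],[0,0,0],1],[[0,0,1],[0,0,0],0]]'
python3 -m jog '[[[0,0,0],[0,0,0],0],[[0,0,0],[0,0,0],0],[[0,0,0],[0,0,0],0]]' |tail -6
python3 - <<'E'
from lib import *
st();d=snap("wrist");cv2.imwrite('pics/w7.png',d['frame'][...,::-1])
f=d['frame'];best=[]
for x in np.arange(.34,.39,.002):
  for y in np.arange(.26,.31,.002):
    ok=0
    for r,w in((.028,1),(.032,-1)):
      for a in np.linspace(0,6.28,60):
        u=np.round(proj(d,[x+r*np.cos(a),y+r*np.sin(a),.062])).astype(int)
        c=f[u[1],u[0]].astype(int);ok+=w*(c[0]-c[2])
    best.append((ok,x,y))
best.sort();print([tuple(np.round(b,3)) for b in best[-4:]])
cover(d,.056,(.476,.416));cover(d,.065,(.582,.2585))
E
```

```text
time: 21.9
eef_pos: [0.3642, 0.2889, 0.0345]
eef_rot: [0.001, -0.0, 1.0, 0.001]
wrist_force: [-0.1, 0.0, -1.8]
grip_width: 0.0558
gripper_force: 32.9
time: 22.15
eef_pos: [0.3635, 0.2868, 0.0295]
eef_rot: [-0.0, 0.0, 1.0, -0.001]
wrist_force: [-0.1, -0.1, 2.3]
grip_width: 0.056
gripper_force: 33.2
time: 22.57
eef_pos: [0.3623, 0.2868, 0.0613]
eef_rot: [-0.002, -0.0, 1.0, -0.002]
wrist_force: [0.5, 1.0, -0.2]
grip_width: 0.0853
gripper_force: 0.0
time: 22.98
eef_pos: [0.3632, 0.2877, 0.215]
eef_rot: [0.0, -0.0, 1.0, 0.0]
wrist_force: [1.2, 1.2, -0.7]
grip_width: 0.0754
gripper_force: 0.0
time: 23.23
eef_pos: [0.3634, 0.2876, 0.2126]
eef_rot: [-0.0, 0.0, 1.0, -0.0]
wrist_force: [-0.4, -0.0, -1.0]
grip_width: 0.0426
gripper_force: 0.0
t 23.2333 tcp [0.3634 0.2876 0.2126] yawY 89.9879 zax [-0.e+00 -2.e-04 -1.e+00] q [-0.5452  0.2788 -0.2301  1.9352  0.0782  0.9361  0.7574] w 0.0426 gf 0.0 F [-0.4167 -0.043  -1.0272]
[(np.float64(844.0), np.float64(0.362), np.float64(0.29)), (np.float64(960.0), np.float64(0.362), np.float64(0.286)), (np.float64(969.0), np.float64(0.36), np.float64(0.288)), (np.float64(1140.0), np.float64(0.362), np.float64(0.288))]
disc [350.7061 251.5678  31.8538  36.7189  88.2327] w@floor [0.4756 0.4196]
rim circle [0.4708 0.4164] r 0.0538 bbox [324 222 404 271]
disc [235.8895 308.349   11.4306  27.9117  94.356 ] w@floor [0.5678 0.2605]
rim circle [0.5418 0.2645] r 0.0384 bbox [206 290 272 313]
```

The cup is re-centred at (0.362, 0.288). Now cover B at (0.582, 0.259), gripped on its +y side.

```bash
python3 -m jog '[[[0.91,0.13,0],[0,0,0],0],[[0.91,0.13,0],[0,0,0],0],[[0.91,0.13,0],[0,0,0],0],[[0.91,0.13,0],[0,0,0],0],[[0.91,0.13,0],[0,0,0],0]]' |grep pos
python3 -m jog '[[[0.91,0.13,0],[0,0,0],0],[[0.91,0.13,0],[0,0,0],0],[[0.91,0.13,0],[0,0,0],0],[[0,0,0],[0,0,0],0],[[0,0,-0.6],[0,0,0],0]]' |grep pos
python3 -m jog '[[[0,0,-1],[0,0,0],0],[[0,0,-1],[0,0,0],0],[[0,0,-1],[0,0,0],0],[[0,0,-1],[0,0,0],0],[[0,0,-0.9],[0,0,0],0]]'
python3 -m jog '[[[0,0,0],[0,0,0],0]]' |grep pos
```

```text
eef_pos: [0.5007, 0.3071, 0.2109]
eef_pos: [0.5841, 0.3194, 0.1949]
time: 24.53
eef_pos: [0.5801, 0.3185, 0.0444]
eef_rot: [-0.002, -0.0, 1.0, -0.001]
wrist_force: [0.7, -0.2, -0.2]
grip_width: 0.0431
gripper_force: 0.0
eef_pos: [0.5774, 0.3168, 0.0406]
```

```bash
python3 -m jog '[[[0,0,0],[0,0,0],0],[[0,0,0],[0,0,0],0],[[0,0,0],[0,0,0],-1],[[0,0,0],[0,0,0],-1],[[0,0,0],[0,0,0],-1]]' 40
python3 -m jog '[[[0,0,0],[0,0,0],-1],[[0,0,0],[0,0,0],-1],[[0,0,0],[0,0,0],-1],[[0,0,0],[0,0,0],-1]]' 80
python3 -m jog '[[[0,0,0.3],[0,0,0],-1],[[0,0,0.7],[0,0,0],-1],[[0,0,1],[0,0,0],-1],[[0,0,1],[0,0,0],-1],[[0,0,1],[0,0,0],-1]]'
python3 -m jog '[[[0,0,1],[0,0,0],-1],[[0,0,1],[0,0,0],-1],[[0,0,0],[0,0,0],-1],[[0,0,0],[0,0,0],-1],[[0,0,0],[0,0,0],-1]]'
python3 - <<'E'
from lib import *
s=st();d=snap("wrist");cv2.imwrite('pics/w8.png',d['frame'][...,::-1]);z=s['eef_pos'][2]-.048;cover(d,.065,(.582,.259),z)
E
```

```text
time: 25.03
eef_pos: [0.5826, 0.3196, 0.0493]
eef_rot: [0.001, 0.0, 1.0, 0.001]
wrist_force: [0.4, -0.9, -0.9]
grip_width: 0.008
gripper_force: 42.1
time: 25.37
eef_pos: [0.5826, 0.3201, 0.0487]
eef_rot: [0.001, -0.0, 1.0, 0.001]
wrist_force: [0.1, 1.2, 6.1]
grip_width: 0.0064
gripper_force: 79.2
time: 25.78
eef_pos: [0.5815, 0.3185, 0.1687]
eef_rot: [-0.001, 0.0, 1.0, -0.001]
wrist_force: [0.9, 0.2, -2.2]
grip_width: 0.0064
gripper_force: 78.9
time: 26.2
eef_pos: [0.5815, 0.3185, 0.2269]
eef_rot: [-0.001, 0.0, 1.0, -0.001]
wrist_force: [-0.2, -0.0, -2.4]
grip_width: 0.0066
gripper_force: 78.8
t 26.2 tcp [0.5815 0.3185 0.2269] yawY 89.9809 zax [-0.0014 -0.0012 -1.    ] q [-0.4312  0.5698 -0.1888  1.3938  0.1095  1.19    0.9387] w 0.0066 gf 78.8205 F [-0.248  -0.0329 -2.3905]
disc [165.0205 224.3826  69.0443  77.9556 114.1006] w@floor [0.5844 0.259 ]
rim circle [0.5868 0.246 ] r 0.0757 bbox [  0 120 261 323]
```

Run:
```python
from lib import *
for n in("top","scene"):
    d=snap(n);print(n);cover(d,.074,(.589,.04),.011);cover(d,.065,(.582,.259),.179)
```

```text
top
disc [253.2193 144.3884  16.3873  16.8142  80.2471] w@floor [0.5892 0.0414]
rim circle [0.5886 0.0408] r 0.0727 bbox [228 118 279 166]
disc [167.6025 134.3212  18.8723  19.437   66.1354] w@floor [0.5828 0.2581]
rim circle [0.5827 0.2571] r 0.0629 bbox [146 107 190 152]
scene
disc [247.6452 231.662   12.2653  13.8113  92.1109] w@floor [0.5908 0.0424]
rim circle [0.5918 0.0427] r 0.0726 bbox [227 209 267 247]
disc [312.5099 230.9544  14.1736  16.1497 101.7436] w@floor [0.5871 0.2594]
rim circle [0.592  0.2592] r 0.0621 bbox [294 208 333 246]
```

```bash
python3 -m jog '[[[0.17,-0.5,0],[0,0,0],-1],[[0,-0.8,0],[0,0,0],-1],[[0,-1,0],[0,0,0],-1],[[0,-1,0],[0,0,0],-1],[[0,-1,0],[0,0,0],-1]]' |grep pos
python3 -m jog '[[[0,-1,0],[0,0,0],-1],[[0,-1,0],[0,0,0],-1],[[0,-0.6,0],[0,0,0],-1],[[0,-0.33,0],[0,0,0],-1],[[0,0,0],[0,0,0],-1]]' |grep pos
python3 -m jog '[[[0,0,0],[0,0,0],-1],[[0,0,-1],[0,0,0],-1],[[0,0,-1],[0,0,0],-1],[[0,0,-1],[0,0,0],-1],[[0,0,-0.7],[0,0,0],-1]]' |egrep 'pos|wrist'
python3 -m jog '[[[0,0,-0.4],[0,0,0],-1],[[0,0,-0.3],[0,0,0],-1],[[0,0,-0.2],[0,0,0],-1],[[0,0,0],[0,0,0],-1],[[0,0,0],[0,0,0],-1]]' |egrep 'pos|wrist'
python3 - <<'E'
from lib import *
st();d=snap("top");cover(d,.065,(.5895,.0415),.039);d=snap("wrist");cover(d,.065,(.5895,.0415),.039)
E
```

```text
eef_pos: [0.5868, 0.188, 0.2266]
eef_pos: [0.5872, 0.0986, 0.2271]
eef_pos: [0.5859, 0.105, 0.1141]
wrist_force: [0.2, -0.6, -2.2]
eef_pos: [0.5875, 0.1032, 0.0901]
wrist_force: [-0.4, -0.2, -1.7]
t 28.0167 tcp [0.5875 0.1032 0.0901] yawY 90.0488 zax [ 5.e-04  5.e-04 -1.e+00] q [-0.1145  0.6035 -0.1591  1.758   0.1265  0.7894  1.2366] w 0.0067 gf 79.0077 F [-0.4049 -0.2461 -1.6831]
disc [158.6756  80.749   27.0858  29.8546 134.8334] w@floor [0.7777 0.3134]
rim circle [0.5945 0.0171] r 0.0506 bbox [251 117 279 154]
disc [165.2415 224.2605  69.1003  77.8171 115.1525] w@floor [0.5921 0.0424]
rim circle [0.5858 0.0473] r 0.0673 bbox [ 25 110 271 311]
```

```bash
python3 -m jog '[[[0,0,-0.1],[0,0,0],-1],[[0,0,0],[0,0,0],-1],[[0,0,0],[0,0,0],-1]]' |egrep 'pos|wrist'
python3 -m jog '[[[0,0,-0.07],[0,0,0],-1],[[0,0,0],[0,0,0],-1],[[0,0,0],[0,0,0],-1]]' |egrep 'pos|wrist'
python3 -c "from lib import *;print(robot.observe()['ft_torque'])"
```

```text
eef_pos: [0.5873, 0.1022, 0.0869]
wrist_force: [0.2, -0.8, -1.8]
eef_pos: [0.5876, 0.1028, 0.0851]
wrist_force: [0.0, 1.9, 3.8]
[ 0.40423101  0.10361791 -0.0563115 ]
```

```bash
python3 -m jog '[[[0,0,0.02],[0,0,0],-0.8],[[0,0,0],[0,0,0],-0.5],[[0,0,0],[0,0,0],-0.2],[[0,0,0],[0,0,0],0],[[0,0,0],[0,0,0],0]]' 30 |egrep 'pos|wri|wid'
python3 -m jog '[[[0,0,0.3],[0,0,0],0],[[0,0,0.8],[0,0,0],0],[[0,0,1],[0,0,0],0],[[0,0,1],[0,0,0],0],[[0,0,1],[0,0,0],0]]' |egrep 'pos|wri|wid'
python3 -m jog '[[[-0.56,0.94,0.9],[0,0,0],0],[[-0.56,0.94,0],[0,0,0],0],[[-0.56,0.94,0],[0,0,0],0],[[-0.56,0.94,0],[0,0,0],0],[[-0.56,0.94,0],[0,0,0],0]]' |egrep 'pos'
python3 -m jog '[[[-0.56,0.94,0],[0,0,0],0],[[-0.56,0.94,0],[0,0,0],0],[[-0.56,0.94,0],[0,0,0],0],[[-0.56,0.94,0],[0,0,0],0],[[-0.56,0.94,0],[0,0,0],0]]' |egrep 'pos'
python3 -m jog '[[[-0.56,0.94,0],[0,0,0],0],[[-0.56,0.94,0],[0,0,0],0],[[0,0,0],[0,0,0],0],[[0,0,0],[0,0,0],0],[[0,0,0],[0,0,0],0]]' |egrep 'pos'
python3 - <<'E'
from lib import *
st();d=snap("wrist");cv2.imwrite('pics/w9.png',d['frame'][...,::-1]);cover(d,.056,(.4755,.4185))
for n in("top","scene"):
    d=snap(n);print(n);cover(d,.065,(.59,.042),.036);cover(d,.056,(.476,.419))
E
```

```text
eef_pos: [0.587, 0.102, 0.085]
wrist_force: [-0.0, -1.7, -0.6]
grip_width: 0.0428
eef_pos: [0.5868, 0.1022, 0.2101]
wrist_force: [1.2, -0.1, -0.4]
grip_width: 0.0427
eef_pos: [0.5026, 0.2438, 0.2357]
eef_pos: [0.4185, 0.3848, 0.2354]
eef_pos: [0.3862, 0.4396, 0.235]
t 30.7 tcp [0.3862 0.4396 0.235 ] yawY 90.0027 zax [ 5.e-04 -7.e-04 -1.e+00] q [-0.7283  0.4433 -0.252   1.6035  0.1206  1.1103  0.5602] w 0.0429 gf 0.0 F [0.3749 0.9198 0.369 ]
disc [239.6159 229.9985  31.8256  34.2566 102.1352] w@floor [0.4765 0.4184]
rim circle [0.4741 0.4187] r 0.0545 bbox [202 199 280 277]
top
disc [252.7296 142.3155  16.8682  17.1569  87.7971] w@floor [0.5897 0.0423]
rim circle [0.5831 0.0415] r 0.0717 bbox [227 117 279 166]
disc [124.2079 186.2764  16.3201  17.2507  58.16  ] w@floor [0.4746 0.4192]
rim circle [0.4738 0.4161] r 0.0542 bbox [103 166 140 203]
scene
disc [247.7963 228.6675  12.801   14.2841  80.9354] w@floor [0.5913 0.0436]
rim circle [0.602  0.0478] r 0.0718 bbox [227 208 267 246]
disc [359.5059 243.9336  12.0167  14.4159 122.6433] w@floor [0.4763 0.4192]
rim circle [0.4804 0.4176] r 0.0537 bbox [346 227 376 255]
```

```bash
python3 -m jog '[[[0.99,0.35,0],[0,0,0],0],[[0.99,0.35,0],[0,0,0],0],[[0.99,0.34,0],[0,0,0],0],[[0,0,-0.3],[0,0,0],0],[[0,0,-0.97],[0,0,0],0]]' |grep pos
python3 -m jog '[[[0,0,-1],[0,0,0],0],[[0,0,-1],[0,0,0],0],[[0,0,-1],[0,0,0],0],[[0,0,-1],[0,0,0],0],[[0,0,-1],[0,0,0],0]]' |grep pos
python3 -m jog '[[[0,0,0],[0,0,0],0],[[0,0,0],[0,0,0],0],[[0,0,0],[0,0,0],-1],[[0,0,0],[0,0,0],-1],[[0,0,0],[0,0,0],-1]]' 40 |egrep 'pos|wri|wid'
python3 -m jog '[[[0,0,0],[0,0,0],-1],[[0,0,0],[0,0,0],-1],[[0,0,0],[0,0,0],-1],[[0,0,0],[0,0,0],-1]]' 80|egrep 'pos|wri|wid'
python3 -m jog '[[[0,0,0.3],[0,0,0],-1],[[0,0,0.7],[0,0,0],-1],[[0,0,1],[0,0,0],-1],[[0,0,1],[0,0,0],-1],[[0,0,1],[0,0,0],-1]]'|egrep 'pos|wri|wid'
python3 -m jog '[[[0,0,1],[0,0,0],-1],[[0,0,1],[0,0,0],-1],[[0,0,0],[0,0,0],-1],[[0,0,0],[0,0,0],-1],[[0,0,0],[0,0,0],-1]]'|egrep 'pos|wri|wid'
python3 - <<'E'
from lib import *
s=st();z=s['eef_pos'][2]-.048
for n in("wrist","top","scene"): print(n);d=snap(n);cover(d,.056,(.476,.419),z)
E
```

```text
eef_pos: [0.4794, 0.4717, 0.1995]
eef_pos: [0.4758, 0.47, 0.0454]
eef_pos: [0.4759, 0.472, 0.0489]
wrist_force: [-0.6, -0.0, 0.8]
grip_width: 0.0077
eef_pos: [0.4754, 0.4725, 0.0485]
wrist_force: [-0.9, 0.2, 6.2]
grip_width: 0.0061
eef_pos: [0.4748, 0.4709, 0.1682]
wrist_force: [0.6, 0.1, -2.9]
grip_width: 0.0062
eef_pos: [0.4746, 0.4707, 0.2259]
wrist_force: [-0.5, -0.0, -2.9]
grip_width: 0.0064
t 33.2667 tcp [0.4746 0.4707 0.2259] yawY 89.9902 zax [-7.0e-04 -1.1e-03 -1.0e+00] q [-0.6853  0.5816 -0.2371  1.3788  0.1391  1.1987  0.6351] w 0.0064 gf 76.7099 F [-0.4676 -0.0254 -2.9253]
wrist
disc [178.3593 223.7523  69.6453  77.8204 113.9034] w@floor [0.477  0.4201]
rim circle [0.4759 0.4218] r 0.0543 bbox [ 58 146 260 300]
top
disc [104.412  176.4979  18.9094  19.7118  45.8845] w@floor [0.4763 0.4188]
rim circle [0.4755 0.413 ] r 0.0519 bbox [ 89 153 122 194]
scene
disc [372.639  220.6172  13.1592  16.3921 112.7854] w@floor [0.4794 0.4197]
rim circle [0.4865 0.4161] r 0.0523 bbox [358 201 389 232]
```

```bash
python3 -m jog '[[[0.27,-0.6,0],[0,0,0],-1],[[0.27,-0.9,0],[0,0,0],-1],[[0.27,-0.95,0],[0,0,0],-1],[[0.27,-0.95,0],[0,0,0],-1],[[0.27,-0.95,0],[0,0,0],-1]]' |grep pos
python3 -m jog '[[[0.27,-0.95,0],[0,0,0],-1],[[0.27,-0.95,0],[0,0,0],-1],[[0.27,-0.95,0],[0,0,0],-1],[[0.27,-0.95,0],[0,0,0],-1],[[0.27,-0.95,0],[0,0,0],-1]]' |grep pos
python3 -m jog '[[[0.27,-0.95,0],[0,0,0],-1],[[0.27,-0.95,0],[0,0,0],-1],[[0.27,-0.95,0],[0,0,0],-1],[[0.27,-0.57,0],[0,0,0],-1],[[0,0,0],[0,0,0],-1]]' |grep pos
python3 -m jog '[[[0,0,0],[0,0,0],-1],[[0,0,-1],[0,0,0],-1],[[0,0,-1],[0,0,0],-1],[[0,0,-0.8],[0,0,0],-1],[[0,0,-0.5],[0,0,0],-1]]' |egrep 'pos|wrist'
python3 -m jog '[[[0,0,-0.3],[0,0,0],-1],[[0,0,0],[0,0,0],-1],[[0,0,0],[0,0,0],-1]]' |egrep 'pos|wrist'
python3 - <<'E'
from lib import *
s=st();z=s['eef_pos'][2]-.048;
for n in("wrist","scene"): print(n);d=snap(n);cover(d,.056,(.59,.0425),z)
E
```

```text
eef_pos: [0.5153, 0.3392, 0.2252]
eef_pos: [0.5557, 0.1966, 0.2254]
eef_pos: [0.5896, 0.0891, 0.2252]
eef_pos: [0.5862, 0.0972, 0.1243]
wrist_force: [0.1, -0.4, -2.2]
eef_pos: [0.5883, 0.0967, 0.1186]
wrist_force: [-0.1, -0.6, -2.0]
t 35.3333 tcp [0.5883 0.0967 0.1186] yawY 90.0645 zax [-6.e-04  4.e-04 -1.e+00] q [-0.0831  0.5706 -0.1906  1.7287  0.1353  0.8556  1.2387] w 0.006 gf 76.9926 F [-0.1429 -0.6    -1.9628]
wrist
disc [178.4878 223.6755  69.9255  77.7483 114.7412] w@floor [0.5907 0.0463]
rim circle [0.6281 0.0436] r 0.0084 bbox [147 296 168 318]
scene
disc [248.4921 224.4536  12.9698  15.1599  58.4173] w@floor [0.5916 0.0469]
rim circle [0.6169 0.0556] r 0.0703 bbox [227 207 267 246]
```

```bash
python3 -m jog '[[[0,-0.1,-0.2],[0,0,0],-1],[[0,0,0],[0,0,0],-1],[[0,0,0],[0,0,0],-1]]' |egrep 'pos|wrist'
python3 -m jog '[[[0,0,-0.07],[0,0,0],-1],[[0,0,0],[0,0,0],-1],[[0,0,0],[0,0,0],-1]]' |egrep 'pos|wrist'
python3 -m jog '[[[0,0,-0.05],[0,0,0],-1],[[0,0,0],[0,0,0],-1],[[0,0,0],[0,0,0],-1]]' |egrep 'pos|wrist'
```

```text
eef_pos: [0.5884, 0.0922, 0.1127]
wrist_force: [-0.6, 0.1, -2.5]
eef_pos: [0.5886, 0.0928, 0.1106]
wrist_force: [0.3, 0.2, -2.2]
eef_pos: [0.5889, 0.0937, 0.1099]
wrist_force: [-0.6, 1.5, 4.0]
```

```bash
python3 -m jog '[[[0,0,0.02],[0,0,0],-0.8],[[0,0,0],[0,0,0],-0.5],[[0,0,0],[0,0,0],-0.2],[[0,0,0],[0,0,0],0],[[0,0,0],[0,0,0],0]]' 30 |egrep 'pos|wri|wid'
python3 -m jog '[[[0,0,0.3],[0,0,0],0],[[0,0,0.8],[0,0,0],0],[[0,0,1],[0,0,0],0],[[0,0,1],[0,0,0],0],[[0,0,1],[0,0,0],0]]' |egrep 'pos|wri|wid'
python3 -m jog '[[[-0.66,-0.95,0],[0,0,0],0],[[-0.66,-0.95,0],[0,0,0],0],[[-0.66,-0.95,0],[0,0,0],0],[[-0.66,-0.95,0],[0,0,0],0],[[-0.66,-0.95,0],[0,0,0],0]]' |egrep 'pos'
python3 -m jog '[[[-0.66,-0.95,0],[0,0,0],0],[[-0.66,-0.95,0],[0,0,0],0],[[-0.66,-0.95,0],[0,0,0],0],[[-0.66,-0.95,0],[0,0,0],0],[[-0.66,-0.95,0],[0,0,0],0]]' |egrep 'pos'
python3 -m jog '[[[-0.66,-0.95,0],[0,0,0],0],[[-0.66,-0.95,0],[0,0,0],0],[[0,0,0],[0,0,0],0],[[0,0,0],[0,0,0],0],[[0,0,0],[0,0,0],0]]' |egrep 'pos'
python3 - <<'E'
from lib import *
s=st()
for n in("wrist","top","scene"): 
    print(n);d=snap(n);cover(d,.048,(.35,-.294))
    if n!="wrist": cover(d,.056,(.59,.043),.061)
E
```

```text
eef_pos: [0.5883, 0.0925, 0.1094]
wrist_force: [-0.2, 1.0, -0.8]
grip_width: 0.0431
eef_pos: [0.5881, 0.0926, 0.2345]
wrist_force: [0.7, -0.3, -0.4]
grip_width: 0.0427
eef_pos: [0.4883, -0.0509, 0.2333]
eef_pos: [0.3893, -0.1934, 0.2334]
eef_pos: [0.3512, -0.2489, 0.233]
t 38.2667 tcp [ 0.3512 -0.2489  0.233 ] yawY 89.9803 zax [ 8.e-04  1.e-04 -1.e+00] q [ 0.6125  0.2019 -0.064   1.9756  0.015   0.9639  2.1117] w 0.0429 gf 0.0 F [ 0.738   1.1041 -0.7182]
wrist
disc [220.3684 167.2732  30.0767  31.9647 114.2086] w@floor [ 0.3503 -0.2942]
rim circle [ 0.3493 -0.2933] r 0.0464 bbox [179 133 256 208]
top
disc [369.9962 228.0108   7.9555  11.6177 123.4251] w@floor [ 0.341  -0.2884]
rim circle [ 0.334  -0.2789] r 0.0299 bbox [358 224 377 241]
disc [252.6133 140.149   17.2152  17.4546 130.5172] w@floor [0.5903 0.042 ]
rim circle [0.5776 0.0407] r 0.0701 bbox [228 117 279 166]
scene
disc [247.4922 225.5539  12.8652  14.0648  88.7663] w@floor [0.5636 0.0298]
rim circle [ 0.3541 -0.29  ] r 0.0445 bbox [183 141 205 157]
disc [247.4922 225.5539  12.8652  14.0648  88.7663] w@floor [0.5923 0.0433]
rim circle [0.6118 0.0535] r 0.0712 bbox [227 207 267 246]
```

```bash
python3 -m jog '[[[-0.03,-0.03,-0.5],[0,0,0],0],[[0,0,-1],[0,0,0],0],[[0,0,-1],[0,0,0],0],[[0,0,-1],[0,0,0],0],[[0,0,-1],[0,0,0],0]]' |grep pos
python3 -m jog '[[[0,0,-1],[0,0,0],0],[[0,0,-0.7],[0,0,0],0],[[0,0,0],[0,0,0],0],[[0,0,0],[0,0,0],0],[[0,0,0],[0,0,0],0]]' |grep pos
python3 -m jog '[[[0,0,0],[0,0,0],-1],[[0,0,0],[0,0,0],-1],[[0,0,0],[0,0,0],-1],[[0,0,0],[0,0,0],-1],[[0,0,0],[0,0,0],-1]]' 40|egrep 'pos|wri|wid'
python3 -m jog '[[[0,0,0],[0,0,0],-1],[[0,0,0],[0,0,0],-1],[[0,0,0],[0,0,0],-1],[[0,0,0],[0,0,0],-1]]' 80|egrep 'pos|wri|wid'
python3 -m jog '[[[0,0,0.3],[0,0,0],-1],[[0,0,0.7],[0,0,0],-1],[[0,0,1],[0,0,0],-1],[[0,0,1],[0,0,0],-1],[[0,0,1],[0,0,0],-1]]'|egrep 'pos|wri|wid'
python3 -m jog '[[[0,0,1],[0,0,0],-1],[[0,0,1],[0,0,0],-1],[[0,0,1],[0,0,0],-1],[[0,0,0],[0,0,0],-1],[[0,0,0],[0,0,0],-1]]'|egrep 'pos|wri|wid'
python3 - <<'E'
from lib import *
s=st();z=s['eef_pos'][2]-.048
for n in("wrist",): print(n);d=snap(n);cover(d,.048,(.35,-.294),z)
E
```

```text
eef_pos: [0.3508, -0.2493, 0.0966]
eef_pos: [0.3508, -0.25, 0.0474]
eef_pos: [0.3505, -0.2502, 0.0474]
wrist_force: [-0.1, 1.9, 6.9]
grip_width: 0.009
eef_pos: [0.3505, -0.2501, 0.0474]
wrist_force: [0.1, 2.2, 9.2]
grip_width: 0.0074
eef_pos: [0.3492, -0.2498, 0.1679]
wrist_force: [0.8, -1.0, -1.7]
grip_width: 0.0076
eef_pos: [0.3503, -0.2505, 0.2578]
wrist_force: [0.0, -0.2, -2.2]
grip_width: 0.0071
t 40.8333 tcp [ 0.3503 -0.2505  0.2578] yawY 89.9792 zax [ 0.0028 -0.0019 -1.    ] q [ 0.6183  0.1756 -0.0652  1.9336  0.0135  1.0294  2.1176] w 0.0071 gf 75.6454 F [ 0.0499 -0.2498 -2.1995]
wrist
disc [189.1203 220.2486  59.951   66.2962 108.9597] w@floor [ 0.3503 -0.2938]
rim circle [ 0.349  -0.2922] r 0.0472 bbox [ 85 157 261 289]
```

```bash
python3 -m jog '[[[0.4,0.6,0],[0,0,0],-1],[[0.66,0.92,0],[0,0,0],-1],[[0.66,0.92,0],[0,0,0],-1],[[0.66,0.92,0],[0,0,0],-1],[[0.66,0.92,0],[0,0,0],-1]]' |grep pos
python3 -m jog '[[[0.66,0.92,0],[0,0,0],-1],[[0.66,0.92,0],[0,0,0],-1],[[0.66,0.92,0],[0,0,0],-1],[[0.66,0.92,0],[0,0,0],-1],[[0.66,0.92,0],[0,0,0],-1]]' |grep pos
python3 -m jog '[[[0.66,0.92,0],[0,0,0],-1],[[0.66,0.92,0],[0,0,0],-1],[[0.34,0.48,0],[0,0,0],-1],[[0,0,0],[0,0,0],-1],[[0,0,0],[0,0,0],-1]]' |grep pos
python3 -m jog '[[[0,0,-0.6],[0,0,0],-1],[[0,0,-1],[0,0,0],-1],[[0,0,-1],[0,0,0],-1],[[0,0,-0.7],[0,0,0],-1],[[0,0,-0.5],[0,0,0],-1]]' |egrep 'pos|wrist'
python3 -m jog '[[[0,0,0],[0,0,0],-1],[[0,0,0],[0,0,0],-1],[[0,0,0],[0,0,0],-1]]' |egrep 'pos|wrist'
python3 - <<'E'
from lib import *
s=st();z=s['eef_pos'][2]-.048;
for n in("wrist","scene"): print(n);d=snap(n);cover(d,.048,(.59,.0425),z)
E
```

```text
eef_pos: [0.4407, -0.1203, 0.2547]
eef_pos: [0.5398, 0.0176, 0.2543]
eef_pos: [0.5891, 0.0868, 0.2539]
eef_pos: [0.5875, 0.0835, 0.1392]
wrist_force: [0.2, -0.1, -2.2]
eef_pos: [0.5901, 0.085, 0.1433]
wrist_force: [-0.4, 0.2, -1.1]
t 42.8 tcp [0.5901 0.085  0.1433] yawY 89.9336 zax [ 6.e-04 -2.e-04 -1.e+00] q [-0.0401  0.5444 -0.2272  1.7016  0.1485  0.912   1.2429] w 0.0076 gf 75.8018 F [-0.3877  0.2105 -1.1461]
wrist
disc [189.2648 220.0673  60.0492  66.1987 109.739 ] w@floor [0.5898 0.042 ]
rim circle [0.6272 0.0299] r 0.006 bbox [147 297 166 315]
scene
disc [247.8596 219.922   11.1222  12.996   72.6181] w@floor [0.5886 0.0436]
rim circle [0.6248 0.0599] r 0.0713 bbox [227 206 267 246]
```

Well aligned at (0.590, 0.042). I'll lower to contact.

```bash
python3 -m jog '[[[0,0,-0.2],[0,0,0],-1],[[0,0,0],[0,0,0],-1],[[0,0,0],[0,0,0],-1]]' |egrep 'pos|wrist'
python3 -m jog '[[[0,0,-0.07],[0,0,0],-1],[[0,0,0],[0,0,0],-1],[[0,0,0],[0,0,0],-1]]' |egrep 'pos|wrist'
python3 -m jog '[[[0,0,-0.05],[0,0,0],-1],[[0,0,0],[0,0,0],-1],[[0,0,0],[0,0,0],-1]]' |egrep 'pos|wrist'
```

```text
eef_pos: [0.5898, 0.0857, 0.1366]
wrist_force: [-0.0, 0.0, -1.8]
eef_pos: [0.5899, 0.0858, 0.1343]
wrist_force: [-0.2, 0.5, -3.0]
eef_pos: [0.5903, 0.0865, 0.1337]
wrist_force: [-1.1, 2.5, 4.8]
```

```bash
python3 -m jog '[[[0,0,0.02],[0,0,0],-0.8],[[0,0,0],[0,0,0],-0.5],[[0,0,0],[0,0,0],-0.2],[[0,0,0],[0,0,0],0],[[0,0,0],[0,0,0],0]]' 30 |egrep 'pos|wri|wid'
python3 -m jog '[[[0,0,0.3],[0,0,0],0],[[0,0,0.8],[0,0,0],0],[[0,0,1],[0,0,0],0],[[0,0,1],[0,0,0],0],[[0,0,0.8],[0,0,0],0]]' |egrep 'pos|wri|wid'
python3 -m jog '[[[-0.24,-0.95,0],[0,0,0],0],[[-0.24,-0.95,0],[0,0,0],0],[[-0.24,-0.95,0],[0,0,0],0],[[-0.24,-0.95,0],[0,0,0],0],[[-0.24,-0.95,0],[0,0,0],0]]' |egrep 'pos'
python3 -m jog '[[[-0.24,-0.95,0],[0,0,0],0],[[-0.24,-0.95,0],[0,0,0],0],[[-0.24,-0.95,0],[0,0,0],0],[[-0.24,-0.95,0],[0,0,0],0],[[-0.24,-0.95,0],[0,0,0],0]]' |egrep 'pos'
python3 -m jog '[[[-0.24,-0.95,0],[0,0,0],0],[[-0.24,-0.95,0],[0,0,0],0],[[-0.24,-0.95,0],[0,0,0],0],[[-0.24,-0.95,0],[0,0,0],0],[[-0.24,-0.95,0],[0,0,0],0]]' |egrep 'pos'
python3 -m jog '[[[-0.24,-0.95,0],[0,0,0],0],[[-0.24,-0.95,0],[0,0,0],0],[[0,0,0],[0,0,0],0],[[0,0,0],[0,0,0],0],[[0,0,0],[0,0,0],0]]' |egrep 'pos'
python3 - <<'E'
from lib import *
s=st()
for n in("wrist","top","scene"): 
    print(n);d=snap(n);cover(d,.04,(.468,-.434))
    if n!="wrist": cover(d,.048,(.59,.043),.086)
E
```

```text
eef_pos: [0.5899, 0.0856, 0.1333]
wrist_force: [-0.3, -0.4, 0.3]
grip_width: 0.043
eef_pos: [0.5902, 0.0859, 0.2535]
wrist_force: [0.2, 0.6, -0.6]
grip_width: 0.0429
eef_pos: [0.5534, -0.0579, 0.2514]
eef_pos: [0.5174, -0.2005, 0.2514]
eef_pos: [0.4814, -0.3431, 0.2514]
eef_pos: [0.4678, -0.398, 0.2508]
t 46.15 tcp [ 0.4678 -0.398   0.2508] yawY 90.0045 zax [ 5.e-04  8.e-04 -1.e+00] q [ 0.7511  0.4721 -0.1375  1.4997  0.0667  1.1745  2.1735] w 0.0425 gf 0.0 F [-0.4092  0.9798  0.0952]
wrist
disc [227.8214 166.2178  18.6801  21.4436  99.7034] w@floor [ 0.4687 -0.435 ]
rim circle [ 0.4672 -0.434 ] r 0.0384 bbox [196 140 256 199]
top
disc [252.0691 138.593   14.6516  15.1377  11.2253] w@floor [0.609  0.0447]
rim circle [ 0.4667 -0.4325] r 0.0394 bbox [408 170 436 195]
disc [252.0691 138.593   14.6516  15.1377  11.2253] w@floor [0.589 0.043]
rim circle [0.5716 0.0404] r 0.069 bbox [228 117 279 166]
scene
disc [247.7383 221.4573  10.1486  12.1545  84.516 ] w@floor [0.548  0.0239]
rim circle [ 0.4741 -0.4269] r 0.0397 bbox [139 153 157 169]
disc [247.7383 221.4573  10.1486  12.1545  84.516 ] w@floor [0.5896 0.0435]
rim circle [0.6192 0.0592] r 0.0723 bbox [227 205 267 246]
```

```bash
python3 -m jog '[[[0,-0.02,-0.8],[0,0,0],0],[[0,0,-1],[0,0,0],0],[[0,0,-1],[0,0,0],0],[[0,0,-1],[0,0,0],0],[[0,0,-1],[0,0,0],0]]' |grep pos
python3 -m jog '[[[0,0,-1],[0,0,0],0],[[0,0,-0.97],[0,0,0],0],[[0,0,0],[0,0,0],0],[[0,0,0],[0,0,0],0],[[0,0,0],[0,0,0],0]]' |egrep 'pos|wri'
python3 -m jog '[[[0,0,0],[0,0,0],-1],[[0,0,0],[0,0,0],-1],[[0,0,0],[0,0,0],-1],[[0,0,0],[0,0,0],-1],[[0,0,0],[0,0,0],-1]]' 40|egrep 'pos|wri|wid'
python3 -m jog '[[[0,0,0],[0,0,0],-1],[[0,0,0],[0,0,0],-1],[[0,0,0],[0,0,0],-1],[[0,0,0],[0,0,0],-1]]' 80|egrep 'pos|wri|wid'
python3 -m jog '[[[0,0,0.3],[0,0,0],-1],[[0,0,0.7],[0,0,0],-1],[[0,0,1],[0,0,0],-1],[[0,0,1],[0,0,0],-1],[[0,0,1],[0,0,0],-1]]'|egrep 'pos|wri|wid'
python3 -m jog '[[[0,0,1],[0,0,0],-1],[[0,0,1],[0,0,0],-1],[[0,0,1],[0,0,0],-1],[[0,0,0.6],[0,0,0],-1],[[0,0,0],[0,0,0],-1]]'|egrep 'pos|wri|wid'
python3 - <<'E'
from lib import *
s=st();z=s['eef_pos'][2]-.048
for n in("wrist",): print(n);d=snap(n);cover(d,.04,(.468,-.434),z)
E
```

```text
eef_pos: [0.4682, -0.3982, 0.1058]
eef_pos: [0.4687, -0.3994, 0.0491]
wrist_force: [-0.5, 0.9, 0.0]
eef_pos: [0.4681, -0.3996, 0.0489]
wrist_force: [-0.2, 1.2, 6.9]
grip_width: 0.0077
eef_pos: [0.468, -0.3996, 0.049]
wrist_force: [-1.5, 0.8, 8.0]
grip_width: 0.0066
eef_pos: [0.4671, -0.399, 0.1692]
wrist_force: [-0.3, 0.2, -2.4]
grip_width: 0.0063
eef_pos: [0.4688, -0.4003, 0.2809]
wrist_force: [1.1, -1.0, -0.2]
grip_width: 0.006
t 48.7167 tcp [ 0.4688 -0.4003  0.2809] yawY 89.979 zax [ 0.0063 -0.005  -1.    ] q [ 0.7526  0.4523 -0.1384  1.4496  0.0642  1.2361  2.1778] w 0.006 gf 74.858 F [ 1.0588 -0.9629 -0.1971]
wrist
disc [201.9398 220.8195  42.3542  47.2428 105.192 ] w@floor [ 0.4693 -0.4351]
rim circle [ 0.5014 -0.4504] r 0.0019 bbox [162 296 168 301]
```

```bash
python3 -m jog '[[[0.15,0.6,0],[0,0,0],-1],[[0.24,0.95,0],[0,0,0],-1],[[0.24,0.95,0],[0,0,0],-1],[[0.24,0.95,0],[0,0,0],-1],[[0.24,0.95,0],[0,0,0],-1]]' |grep pos
python3 -m jog '[[[0.24,0.95,0],[0,0,0],-1],[[0.24,0.95,0],[0,0,0],-1],[[0.24,0.95,0],[0,0,0],-1],[[0.24,0.95,0],[0,0,0],-1],[[0.24,0.95,0],[0,0,0],-1]]' |grep pos
python3 -m jog '[[[0.24,0.95,0],[0,0,0],-1],[[0.24,0.95,0],[0,0,0],-1],[[0.24,0.95,0],[0,0,0],-1],[[0.24,0.95,0],[0,0,0],-1],[[0.24,0.95,0],[0,0,0],-1]]' |grep pos
python3 -m jog '[[[0.24,0.95,0],[0,0,0],-1],[[0.24,0.95,0],[0,0,0],-1],[[0.06,0.12,0],[0,0,0],-1],[[0,0,0],[0,0,0],-1],[[0,0,0],[0,0,0],-1]]' |grep pos
python3 -m jog '[[[0,0,-0.6],[0,0,0],-1],[[0,0,-1],[0,0,0],-1],[[0,0,-1],[0,0,0],-1],[[0,0,-0.7],[0,0,0],-1],[[0,0,-0.3],[0,0,0],-1]]' |egrep 'pos|wrist'
python3 -m jog '[[[0,0,0],[0,0,0],-1],[[0,0,0],[0,0,0],-1],[[0,0,0],[0,0,0],-1]]' |egrep 'pos|wrist'
python3 - <<'E'
from lib import *
s=st();z=s['eef_pos'][2]-.048;
for n in("wrist","scene"): print(n);d=snap(n);cover(d,.04,(.59,.0425),z)
E
```

```text
eef_pos: [0.5, -0.2657, 0.274]
eef_pos: [0.536, -0.1233, 0.2742]
eef_pos: [0.5721, 0.019, 0.2741]
eef_pos: [0.5884, 0.0777, 0.2743]
eef_pos: [0.5869, 0.0755, 0.164]
wrist_force: [-0.5, -0.2, -2.2]
eef_pos: [0.59, 0.0779, 0.169]
wrist_force: [-0.2, 1.0, -1.4]
t 51.1 tcp [0.59   0.0779 0.169 ] yawY 89.9412 zax [ 2.4e-03  1.0e-04 -1.0e+00] q [-0.015   0.5161 -0.2467  1.6743  0.1475  0.967   1.2552] w 0.006 gf 77.2178 F [-0.185   1.0122 -1.3577]
wrist
disc [202.1043 220.5983  43.2936  47.1881 106.2711] w@floor [0.5902 0.0433]
rim circle [0.6223 0.0279] r 0.002 bbox [162 296 168 301]
scene
disc [303.436  316.8149  26.3189  27.3397   2.2172] w@floor [0.8256 0.3201]
rim circle [0.6373 0.0647] r 0.0694 bbox [227 205 267 246]
```

```bash
python3 -m jog '[[[0,0,-0.2],[0,0,0],-1],[[0,0,0],[0,0,0],-1],[[0,0,0],[0,0,0],-1]]' |egrep 'pos|wrist'
python3 -m jog '[[[0,0,-0.07],[0,0,0],-1],[[0,0,0],[0,0,0],-1],[[0,0,0],[0,0,0],-1]]' |egrep 'pos|wrist'
python3 -m jog '[[[0,0,-0.05],[0,0,0],-1],[[0,0,0],[0,0,0],-1],[[0,0,0],[0,0,0],-1]]' |egrep 'pos|wrist'
```

```text
eef_pos: [0.5888, 0.0783, 0.1614]
wrist_force: [0.1, 0.7, -1.2]
eef_pos: [0.5894, 0.0789, 0.1601]
wrist_force: [-0.8, 1.8, 5.1]
eef_pos: [0.59, 0.0796, 0.1598]
wrist_force: [-1.8, 1.8, 12.9]
```

```bash
python3 -m jog '[[[0,0,0.07],[0,0,0],-0.9],[[0,0,0],[0,0,0],-0.5],[[0,0,0],[0,0,0],-0.2],[[0,0,0],[0,0,0],0],[[0,0,0],[0,0,0],0]]' 30 |egrep 'pos|wri|wid'
python3 -m jog '[[[0,0,0.3],[0,0,0],0],[[0,0,0.8],[0,0,0],0],[[0,0,1],[0,0,0],0],[[0,0,1],[0,0,0],0],[[-0.5,0,1],[0,0,0],0]]' |egrep 'pos|wri|wid'
python3 -m jog '[[[-1,0,0.3],[0,0,0],0],[[-1,0.5,0],[0,0,0],0],[[-1,0.6,0],[0,0,0],0],[[-1,0.6,0],[0,0,0],0],[[0,0,0],[0,0,0],0]]' |egrep 'pos'
python3 -m jog '[[[0,0,0],[0,0,0],0],[[0,0,0],[0,0,0],0]]' |egrep 'pos'
python3 - <<'E'
from lib import *
st();im={}
for n in("wrist","top","scene"):
    d=snap(n);im[n]=d['frame'];print(n);cover(d,.04,(.59,.043),.111)
a=cv2.resize(im['scene'][130:290,170:370],(500,400));b=cv2.resize(im['top'][90:260,140:340],(300,255))
o=np.zeros((600,800,3),np.uint8);o[:400,:500]=a;o[:255,500:]=b;o[270:270+225,500:]=cv2.resize(im['wrist'],(300,225))
cv2.imwrite('pics/fin.png',o[...,::-1])
E
```

```text
eef_pos: [0.5889, 0.0781, 0.1596]
wrist_force: [0.4, 0.3, -0.2]
grip_width: 0.0427
eef_pos: [0.5754, 0.0781, 0.2844]
wrist_force: [1.1, -0.8, 0.4]
grip_width: 0.0425
eef_pos: [0.4487, 0.1333, 0.2933]
eef_pos: [0.4546, 0.129, 0.2927]
t 53.3667 tcp [0.4546 0.129  0.2927] yawY 89.9893 zax [ 1.5e-03 -2.0e-04 -1.0e+00] q [-0.0879  0.222  -0.3049  1.7763  0.0732  1.1529  1.1552] w 0.0424 gf 0.0 F [ 0.2318  0.1177 -0.6678]
wrist
disc [360.5047 334.9607  23.0489  51.5634 133.7914] w@floor [0.6771 0.2744]
rim circle [0.5391 0.065 ] r 0.0571 bbox [148 208 245 309]
top
disc [251.3366 136.7591  10.5133  10.8702  34.3972] w@floor [0.5882 0.0444]
rim circle [0.5661 0.0403] r 0.0679 bbox [227 118 279 166]
scene
disc [303.5805 316.8652  25.9484  27.2616   6.0368] w@floor [0.8227 0.3207]
rim circle [0.6285 0.0618] r 0.0718 bbox [227 203 267 246]
```

View pics/fin.png

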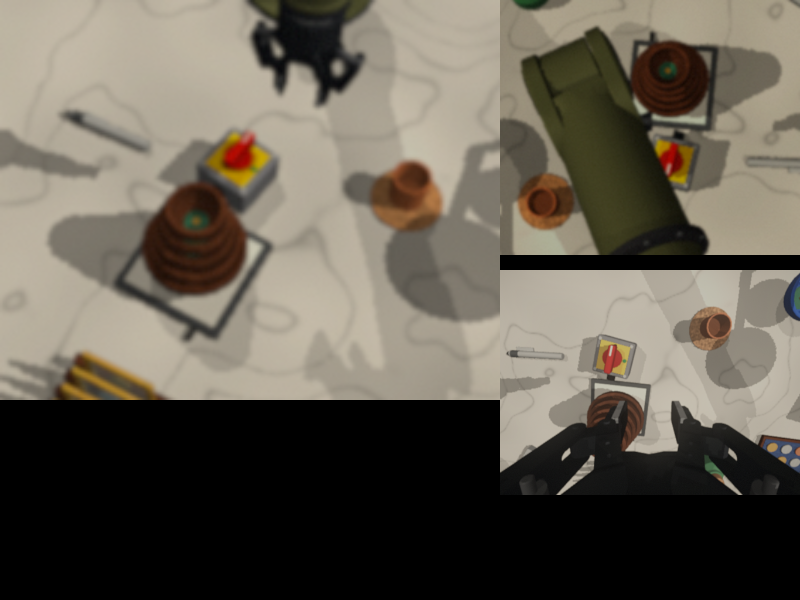

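The final view shows the five covers nested level on the panel, the isolator OFF, the cup in the middle of the mat and the penlight untouched. I'm handing in the job.

```bash
python3 -c "
from bench import robot
print(robot.job_done())"
```

```text
the job is handed in; nothing more can be done
None
```

The job is handed in: the isolator is off, the cup is back in the middle of the mat (re-centred after a knock), all five covers are nested level in size order within about 4 mm of the panel centre, and the penlight was never touched.

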